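# Sort loose supplies into the closed boxes that already hold their kind

## Robot

A 6-joint arm with a two-finger parallel gripper is mounted at the origin on a cart in front of the work surface, level with it; the furniture and walls round the work are solid. World frame = base frame: x ahead of the robot, y to its left, z up, the work surface at z = 0. Lengths are in mm, angles in rad, forces in N, time in s.
With the tool pointing down it reaches from about 350 to 950 mm from the base axis. Payload 17.4 kg.
Tool frame: the origin (TCP) lies between the finger pads; the fingertips stand 17 mm ahead of it and the grasp point (between the pads) lies 2 mm behind it; z points along the fingers, y is the direction in which the jaws open and shut (so a half turn about z gives the same grasp; the last joint's range is limited). The gripper opens to 93 mm and grips with 3 to 60 N. Pads are 15 mm wide; open, the fingers measure 128 mm over their backs; the gripper's body (75 mm by 188 mm) begins 65 mm behind the grasp point.
Start: joints at [1.222, 0.116, 1.442, -0, 1.584, -0.038], TCP at [206.437, 642.663, 207.346] pointing down, gripper open.
Joint ranges: [-2.83, 2.83], [-0.83, 2.19], [0.07, 2.5], [-1.14, 4.28], [0.01, 3], [-2.97, 2.97]. Speed limits (rad/s): [1.89, 1.89, 2.22, 3.14, 3.14, 3.14].

## Interface

Orientations are given as a rotation vector (axis times angle).
In Python, from station import bot gives the robot as it stands.
- The arm moves only by the tool apply_moves, never from a script. Its arguments are lists of equal length, an entry for each row: "claw": the opening, from 0 (shut) to 1 (fully open); "translation": the shift along the tool's x, y, z in units of 40 mm (1.0 is 40 mm), a list of three; "delta_rot": the turn, a rotation vector about the tool's x, y, z in degrees, a list of three. In form: {"claw": [claw, ...], "translation": [[x, y, z], ...], "delta_rot": [[wx, wy, wz], ...]}. A call has 1 to 20 rows; each row is the pose to reach, as a shift and turn from the pose measured when the call began, along the tool's axes at that moment; what a row does not reach only later rows make up. A row lasts 1/12 s, in which the tool goes at most 41.7 mm and 7.16 degrees, less where a joint would pass 70% of its speed; a pose out of reach is approached as far as the arm can. A call with a gripper value outside its range is refused whole. The fingers move at their own pace and stop on an object; "newtons" is the grip in N (left out, the last holds). Time passes only in rows, so rows that repeat a pose let the fingers close. It gives the time, the measured TCP pose, the force and the opening at its end, in the units of the state.
- bot.state(): the state, without advancing time (a new reading comes with each control period).
- bot.grab_frame(name): name is "scene" or "top" or "wrist"; returns (picture, depth): 400x640x3 uint8, red, green, blue; 400x640 float32, mm along the optical axis (not along the pixel's ray), 0 where there is no reading.
- bot.camera_model(name): a dict with "intrinsics" (3x3 intrinsics, pixels), "camera_from_world" (4x4, takes a point from world to camera coordinates). Camera axes: x right, y down, z forward; pixel columns grow to the right and rows downward; lengths in mm; the calibration is good to about 2 mm. A picture is of the moment at which its call begins: read the wrist's pose just before it. camera_model takes no time and is no camera call; for the wrist camera it gives the pose at the moment of the call.
- bot.finish_job(): hands the job in, once; it reports no verdict.
Trained networks look in the newest picture that a camera, given by its name, has taken for a name from the list of things; names that differ only in an ending like _2 or _b are one class to them, and where a whole thing is asked for, a point or a joint stands for the part that bears it (a point fixed in the world has none). Each returns a list of dicts, best first, with "conf" (0 to 1); they miss things now and then, are a little off and sometimes report something else, mostly with a low value. They report only what shows in the picture. A call takes as long as a camera call. They do not tell look-alikes from the thing itself.
- bot.look_for(camera, query): "bbox" ([centre column, centre row, width, height] in pixels, round what is visible of it).
- bot.trace(camera, query): "region" (400x640 bool, what is visible of it) and "bbox" ([centre column, centre row, width, height] in pixels, round what is visible of it).
The state is a dict: "time": time; "qpos": joint angles; "joint_velocities": joint speeds; "joint_efforts": joint torques, N m; "tcp_pos": TCP position; "tool_rot": TCP orientation; "wrist_force": force on the tool from outside, world axes, zero at the start; "ft_torque": the same for the moment, N m; "grip_width": opening from 0.0 (shut) to 1.0 (fully open).
Only numpy, scipy, OpenCV 4.12 (cv2) and the standard library are available. Lean on these libraries where they do the work, as an engineer would, in place of code of your own. Each camera call takes 0.05 s, during which the arm holds its last target.

## Task

Open all three lidded boxes, lids nearly upright and left open, to see which one holds a paint tube, which a paint brush and which a probe clip. Put every tube, brush and clip that lies loose on the table into the box that already holds one of its kind, leaving what is in the boxes there, then shut all three lids fully. Leave the tub, the tape and the magnifier where they are.

Things in the scene. Friction and masses are not known exactly. Their poses are not given: they have to be found in the camera images.
- box_a: one of three identical plain plywood boxes with hinged lids, 194 mm along its x, 150 mm along its y, 75 mm high without the lid, walls and floor 6 mm thick, fixed to the table. Origin: centre of its underside; x points from the front (side with the lid's tab, facing the robot) to the hinge, z up. The three boxes hold different kinds, which cannot be told from outside.
- lid_a (a joint): hinge angle of the lid of box_a: 0 shut (all lids start shut), grows as the tab is raised, 1.57 upright, stop at 1.9. The lid is 8 mm thick and 180 g; the hinge is stiff with friction, so that the lid stays wherever it is left (about 2 N at the tab moves it).
- lid_a_hinge (a point): middle of the hinge axis of lid_a, on the top of the far wall of its box; the axis runs along the box's y
- lid_a_tab (a point): grip point of the dark wooden pull tab of lid_a: middle of the tab's width and thickness, 21 mm out from the lid's edge, 215 mm from the hinge axis. The tab is 30 mm wide along the box's y, 10 mm thick and stands 36 mm out of the lid's front edge, in the plane of the lid.
- box_b: one of three identical plain plywood boxes with hinged lids, 194 mm along its x, 150 mm along its y, 75 mm high without the lid, walls and floor 6 mm thick, fixed to the table. Origin: centre of its underside; x points from the front (side with the lid's tab, facing the robot) to the hinge, z up. The three boxes hold different kinds, which cannot be told from outside.
- lid_b (a joint): hinge angle of the lid of box_b: 0 shut (all lids start shut), grows as the tab is raised, 1.57 upright, stop at 1.9. The lid is 8 mm thick and 180 g; the hinge is stiff with friction, so that the lid stays wherever it is left (about 2 N at the tab moves it).
- lid_b_hinge (a point): middle of the hinge axis of lid_b, on the top of the far wall of its box; the axis runs along the box's y
- lid_b_tab (a point): grip point of the dark wooden pull tab of lid_b: middle of the tab's width and thickness, 21 mm out from the lid's edge, 215 mm from the hinge axis. The tab is 30 mm wide along the box's y, 10 mm thick and stands 36 mm out of the lid's front edge, in the plane of the lid.
- box_c: one of three identical plain plywood boxes with hinged lids, 194 mm along its x, 150 mm along its y, 75 mm high without the lid, walls and floor 6 mm thick, fixed to the table. Origin: centre of its underside; x points from the front (side with the lid's tab, facing the robot) to the hinge, z up. The three boxes hold different kinds, which cannot be told from outside.
- lid_c (a joint): hinge angle of the lid of box_c: 0 shut (all lids start shut), grows as the tab is raised, 1.57 upright, stop at 1.9. The lid is 8 mm thick and 180 g; the hinge is stiff with friction, so that the lid stays wherever it is left (about 2 N at the tab moves it).
- lid_c_hinge (a point): middle of the hinge axis of lid_c, on the top of the far wall of its box; the axis runs along the box's y
- lid_c_tab (a point): grip point of the dark wooden pull tab of lid_c: middle of the tab's width and thickness, 21 mm out from the lid's edge, 215 mm from the hinge axis. The tab is 30 mm wide along the box's y, 10 mm thick and stands 36 mm out of the lid's front edge, in the plane of the lid.
- tube_0_mid (a point): paint tube (flat-ended squeeze tube with a screw cap, 136 or 146 mm long, 40 mm wide, 26 mm high, 45 g). The point: half-way along and half-way up. Its y runs along its length, its z points up as it lies. This one starts inside one of the closed boxes, near the wall on the box's +y side, lying along the box.
- tube_1_mid (a point): paint tube (flat-ended squeeze tube with a screw cap, 136 or 146 mm long, 40 mm wide, 26 mm high, 45 g). The point: half-way along and half-way up. Its y runs along its length, its z points up as it lies. It starts loose on the table, or may be absent.
- tube_2_mid (a point): paint tube (flat-ended squeeze tube with a screw cap, 136 or 146 mm long, 40 mm wide, 26 mm high, 45 g). The point: half-way along and half-way up. Its y runs along its length, its z points up as it lies. It starts loose on the table, or may be absent.
- brush_0_mid (a point): slim artist's paint brush (172 mm long, handle 12 mm wide, bristle end 14 mm wide, 11 mm high, 20 g). The point: half-way along and half-way up, on the handle. Its y runs along its length, its z points up as it lies. This one starts inside one of the closed boxes, near the wall on the box's +y side, lying along the box.
- brush_1_mid (a point): slim artist's paint brush (172 mm long, handle 12 mm wide, bristle end 14 mm wide, 11 mm high, 20 g). The point: half-way along and half-way up, on the handle. Its y runs along its length, its z points up as it lies. It starts loose on the table, or may be absent.
- brush_2_mid (a point): slim artist's paint brush (172 mm long, handle 12 mm wide, bristle end 14 mm wide, 11 mm high, 20 g). The point: half-way along and half-way up, on the handle. Its y runs along its length, its z points up as it lies. It starts loose on the table, or may be absent.
- clip_0_mid (a point): chunky black probe clip with two thin metal prongs at one end (73 mm overall; its solid black body is 43 mm long, 20 mm wide and 12 mm high, 20 g; the prongs stick out along -y). The point: the middle of the black body. Its y runs along its length, its z points up as it lies. This one starts inside one of the closed boxes, near the wall on the box's +y side, lying along the box.
- clip_1_mid (a point): chunky black probe clip with two thin metal prongs at one end (73 mm overall; its solid black body is 43 mm long, 20 mm wide and 12 mm high, 20 g; the prongs stick out along -y). The point: the middle of the black body. Its y runs along its length, its z points up as it lies. It starts loose on the table, or may be absent.
- clip_2_mid (a point): chunky black probe clip with two thin metal prongs at one end (73 mm overall; its solid black body is 43 mm long, 20 mm wide and 12 mm high, 20 g; the prongs stick out along -y). The point: the middle of the black body. Its y runs along its length, its z points up as it lies. It starts loose on the table, or may be absent.
- swab_tub: bystander: round tub of cotton swabs, 77 mm across, 80 mm high; origin at the centre of its underside; must be left where it is
- masking_tape: bystander: roll of masking tape lying flat, 104 mm across, 25 mm high; origin at the centre of its underside; must be left where it is
- loupe: bystander: stand magnifier, 44 mm across, 46 mm high; origin at the centre of its underside; must be left where it is
There are look-alikes about, which are no part of the job. Leave any pink look-alike of the part that bears brush_1_mid alone.

How it is judged (in metres and radians):
On the way:
1. all three lids stand open together, at least 1.1 rad (value of joint each of lid_a, lid_b, lid_c above 1.1 rad), for 0.2 s.
At the end, for the whole second after the job is handed in: every tube, brush and clip that is present lies at rest (under 0.03 m/s) inside the box that held one of its kind at the start, and all three lids are shut (hinge under 0.05 rad) (x of tube_0_mid in the frame of box_a between -0.092 and 0.092 m and y of tube_0_mid in the frame of box_a between -0.07 and 0.07 m and z of tube_0_mid in the frame of box_a between 0 and 0.075 m and linear speed of each of tube_0, tube_1, tube_2, brush_0, brush_1, brush_2, clip_0, clip_1, clip_2 below 0.03 m/s and x of tube_1_mid in the frame of box_a between -0.092 and 0.092 m and y of tube_1_mid in the frame of box_a between -0.07 and 0.07 m and z of tube_1_mid in the frame of box_a between 0 and 0.075 m and x of tube_2_mid in the frame of box_a between -0.092 and 0.092 m and y of tube_2_mid in the frame of box_a between -0.07 and 0.07 m and z of tube_2_mid in the frame of box_a between 0 and 0.075 m and x of brush_0_mid in the frame of box_b between -0.092 and 0.092 m and y of brush_0_mid in the frame of box_b between -0.07 and 0.07 m and z of brush_0_mid in the frame of box_b between 0 and 0.075 m and x of brush_1_mid in the frame of box_b between -0.092 and 0.092 m and y of brush_1_mid in the frame of box_b between -0.07 and 0.07 m and z of brush_1_mid in the frame of box_b between 0 and 0.075 m and x of brush_2_mid in the frame of box_b between -0.092 and 0.092 m and y of brush_2_mid in the frame of box_b between -0.07 and 0.07 m and z of brush_2_mid in the frame of box_b between 0 and 0.075 m and x of clip_0_mid in the frame of box_c between -0.092 and 0.092 m and y of clip_0_mid in the frame of box_c between -0.07 and 0.07 m and z of clip_0_mid in the frame of box_c between 0 and 0.075 m and x of clip_1_mid in the frame of box_c between -0.092 and 0.092 m and y of clip_1_mid in the frame of box_c between -0.07 and 0.07 m and z of clip_1_mid in the frame of box_c between 0 and 0.075 m and x of clip_2_mid in the frame of box_c between -0.092 and 0.092 m and y of clip_2_mid in the frame of box_c between -0.07 and 0.07 m and z of clip_2_mid in the frame of box_c between 0 and 0.075 m and value of joint each of lid_a, lid_b, lid_c below 0.05 rad); the robot touches nothing.
It fails at once if the tub, the tape or the magnifier is moved more than 3 cm (distance of any of swab_tub, masking_tape, loupe from where it was at the start of the episode above 0.03 m).
Of tube_1, tube_2, brush_1, brush_2, clip_1, clip_2 only 2 to 4 are there at a start; the rules pass over those that are not, and their reading is None.
At some moment in a run one of brush_1, brush_2, clip_2, tube_2 may be knocked a few centimetres aside while the robot is not near it.
Once in a run the grip may slacken for a moment while it holds something.
It also fails if it takes over 210 s, if anything falls off the work surface, if the arm or the gripper's body presses on something with over 40 N, if the wrist force passes 120 N, or if a joint passes its speed limit or range.

## Working session

There is one attempt and no reset: what is moved stays moved. The work goes in short steps, Python scripts to look and compute and a tool call to move; the robot and the scene stay as the last step left them, time stands still between calls to the robot, and variables do not carry over. Pictures are saved under pics/ and viewed, and the job is handed in when it is done.

Besides the shell and the picture viewer there is one more tool, called after ">>>" as name(argument=value, ...) on one line, values as JSON. apply_moves: Moves the arm, as the interface text tells. Its arguments: {"type":"object","properties":{"claw":{"type":"array","items":{"type":"number"}},"translation":{"type":"array","items":{"type":"array","items":{"type":"number"}}},"delta_rot":{"type":"array","items":{"type":"array","items":{"type":"number"}}},"newtons":{"type":"number"}},"required":["claw","translation","delta_rot"]}

```bash
ls -la; mkdir -p pics; python3 - <<'E'
from station import bot
import cv2,numpy as np
s=bot.state();print(s)
for n in ("scene","top","wrist"):
    p,d=bot.grab_frame(n); cv2.imwrite(f"pics/{n}0.png",p[:,:,::-1]); np.save(f"/tmp/{n}0.npy",d)
    m=bot.camera_model(n); print(n,np.round(m["intrinsics"],1).tolist(),np.round(m["camera_from_world"],3).tolist())
E
```

```text
total 12
drwxr-xr-x  3 agent agent 4096 Dec  7 02:54 .
drwxr-xr-x 23 root  root  4096 Dec  7 02:54 ..
drwxr-xr-x  2 agent agent 4096 Dec  7 02:54 pics
{'time': 0.0, 'qpos': array([ 1.22220575e+00,  1.16492811e-01,  1.44224955e+00, -1.16187987e-05,
        1.58399369e+00, -3.78331582e-02]), 'joint_velocities': array([ 0.00059966, -0.00015287, -0.00027529,  0.00012033,  0.00138703,
       -0.00063142]), 'joint_efforts': array([ 3.80268611e-03, -7.21240783e+01, -6.22608018e+01,  7.81305064e-02,
        2.35387799e-02, -1.22520164e-04]), 'tcp_pos': array([206.3629201 , 642.46083778, 206.61034215]), 'tool_rot': array([-4.86142776e-01, -3.10353971e+00,  1.76600700e-03]), 'wrist_force': array([-0.23422312, -0.77327948,  1.05351294]), 'ft_torque': array([-0.00944384, -0.05823689,  0.03604909]), 'grip_width': 0.9991140690980782}
scene [[404.5, 0.0, 320.5], [0.0, 404.5, 192.9], [0.0, 0.0, 1.0]] [[0.674, -0.738, -0.002, -292.388], [-0.298, -0.27, -0.916, 255.414], [0.676, 0.618, -0.402, 892.863], [0.0, 0.0, 0.0, 1.0]]
top [[432.5, 0.0, 320.4], [0.0, 432.5, 195.8], [0.0, 0.0, 1.0]] [[0.026, -1.0, -0.004, 111.707], [-0.989, -0.025, -0.145, 517.979], [0.145, 0.007, -0.989, 1382.369], [0.0, 0.0, 0.0, 1.0]]
wrist [[343.9, 0.0, 319.3], [0.0, 343.9, 200.7], [0.0, 0.0, 1.0]] [[0.304, 0.953, -0.001, -674.934], [0.91, -0.29, 0.297, -35.872], [0.283, -0.091, -0.955, 391.928], [0.0, 0.0, 0.0, 1.0]]
```

View pics/top0.png

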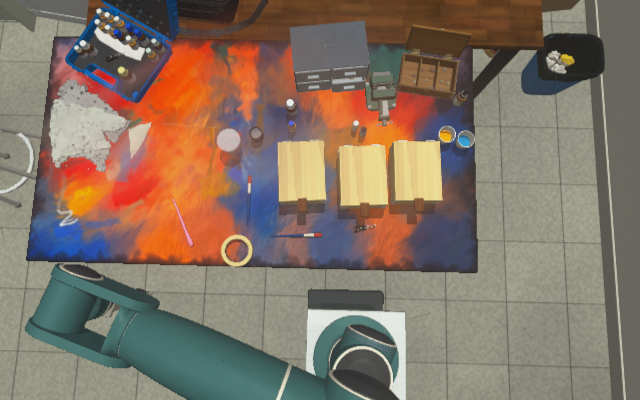

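View pics/scene0.png

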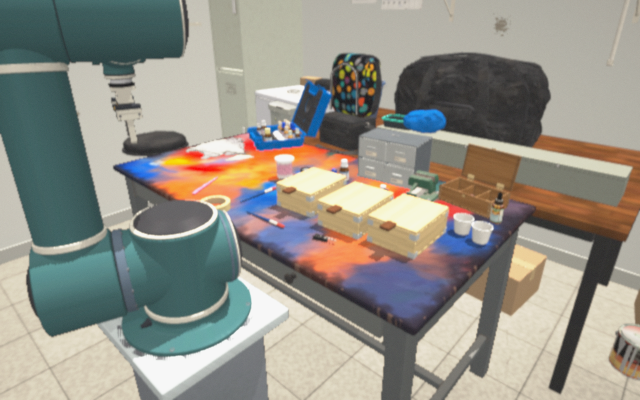

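View pics/wrist0.png

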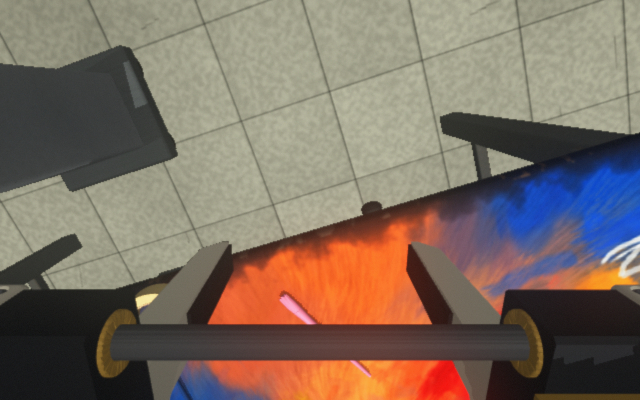

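```bash
cat > h.py <<'E'
from station import bot
import cv2,numpy as np
from scipy.spatial.transform import Rotation as R
def unproj(cam,uv,z=None,depth=None,m=None):
    m=m or bot.camera_model(cam); K=np.array(m["intrinsics"]);T=np.array(m["camera_from_world"])
    uv=np.atleast_2d(np.array(uv,float)); r=np.c_[(uv[:,0]-K[0,2])/K[0,0],(uv[:,1]-K[1,2])/K[1,1],np.ones(len(uv))]
    Rw=T[:3,:3].T; c=-Rw@T[:3,3]
    if depth is not None: return (r*np.asarray(depth).reshape(-1,1))@Rw.T+c
    d=r@Rw.T; return c+d*((z-c[2])/d[:,2])[:,None]
def proj(cam,p,m=None):
    m=m or bot.camera_model(cam); K=np.array(m["intrinsics"]);T=np.array(m["camera_from_world"])
    q=np.atleast_2d(p)@T[:3,:3].T+T[:3,3]; q=q@K.T; return q[:,:2]/q[:,2:]
def delta(target, Rt=None, s=None):
    s=s or bot.state(); Rc=R.from_rotvec(s["tool_rot"])
    d=Rc.inv().apply(np.array(target)-s["tcp_pos"])/40
    out=[np.round(d,3)]
    if Rt is not None: out.append(np.round(np.degrees((Rc.inv()*Rt).as_rotvec()),2))
    return out
def down(yaw, tilt=0):
    # tool z down, tool y (jaw axis) at world angle yaw (rad, from +x toward +y)
    y=np.array([np.cos(yaw),np.sin(yaw),0]); z=np.array([0,0,-1.]); x=np.cross(y,z)
    return R.from_matrix(np.c_[x,y,z])
def deltas(target,yaw):
    a=delta(target,down(yaw)); b=delta(target,down(yaw+np.pi))
    return a if np.linalg.norm(a[1])<np.linalg.norm(b[1]) else b
E
python3 - <<'E'
from h import *
p=cv2.imread("pics/top0.png")
cv2.imwrite("pics/top0c.png",cv2.resize(p[120:275,160:480],None,fx=2.5,fy=2.5,interpolation=cv2.INTER_CUBIC))
for q in ["tube_1_mid","brush_1_mid","clip_1_mid","swab_tub","masking_tape","loupe","box_a","lid_a_tab"]:
    for r in bot.look_for("top",q)[:5]:
        b=r["bbox"]; print(q,round(r["conf"],2),np.round(b,1),np.round(unproj("top",b[:2],0 if "box" not in q and "lid" not in q else 79)[0]))
E
```

```text
brush_1_mid 0.69 [297.3 233.1  44.6   6.1] [393. 199.   0.]
brush_1_mid 0.41 [187.7 229.6  12.6  31.2] [396. 565.   0.]
clip_1_mid 0.61 [360.7 228.2  14.4   5.2] [415. -12.   0.]
swab_tub 0.62 [228.  138.2  25.2  32.7] [713. 448.   0.]
masking_tape 0.65 [239.7 248.8  33.2  25.9] [336. 388.   0.]
masking_tape 0.33 [250.1 193.9   6.9  41. ] [521. 362.   0.]
loupe 0.49 [256.1 136.8  15.8  13.3] [720. 351.   0.]
box_a 0.94 [363.8 180.4  50.6  74.2] [562. -13.  79.]
box_a 0.79 [417.8 176.6  56.6  72. ] [ 579. -186.   79.]
box_a 0.73 [300.9 176.8  47.1  72. ] [569. 188.  79.]
lid_a_tab 0.71 [363.8 181.4  47.2  72.5] [559. -13.  79.]
lid_a_tab 0.34 [297.2 234.1  52.1   4. ] [385. 194.  79.]
```

View pics/top0c.png

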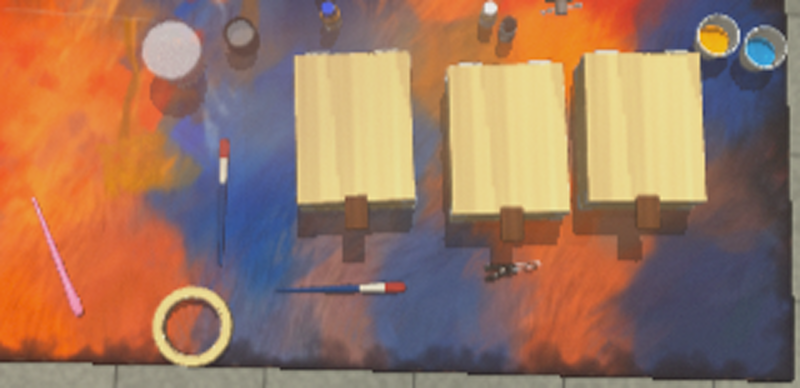

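```bash
python3 - <<'E'
from h import *
p=cv2.imread("pics/top0.png"); d=np.load("/tmp/top0.npy")
cv2.imwrite("pics/top0d.png",cv2.resize(p[30:270,20:260],None,fx=2.4,fy=2.4,interpolation=cv2.INTER_CUBIC))
v,u=np.mgrid[0:400,0:640]
P=unproj("top",np.c_[u.ravel(),v.ravel()],depth=d.ravel()).reshape(400,640,3)
np.save("/tmp/P.npy",P)
mask=((abs(P[...,2]-83)<8)&(P[...,0]>400)&(P[...,0]<720)&(abs(P[...,1])<320)).astype(np.uint8)
n,l,st,c=cv2.connectedComponentsWithStats(mask)
for i in range(1,n):
    if st[i,4]>300:
        pts=P[l==i]; 
        # lid w/o tab: 
        (cx,cy),(w,h),a=cv2.minAreaRect(pts[:,:2].astype(np.float32)); print(st[i],cx,cy,w,h,a,pts[:,2].mean())
        print(' xr',np.percentile(pts[:,0],[0,1,99,100]).round(),np.percentile(pts[:,1],[1,99]).round())
        lo=pts[pts[:,0]<pts[:,0].min()+28]; print(' tab mean',lo.mean(0).round(1),np.percentile(lo[:,1],[2,98]))
print(P[228,300],P[170,250],P[231,365])
E
```

```text
[ 278  139   48   73 2867] 575.3392944335938 187.3192596435547 235.48934936523438 149.78564453125 3.6102118492126465 83.79945859082696
 xr [458. 467. 687. 695.] [114. 263.]
 tab mean [470.8 180.8  84.9] [165.68272412 194.55649713]
[ 393  140   50   72 2889] 583.79150390625 -184.90072631835938 232.93141174316406 152.10691833496094 1.257820725440979 83.89688158564746
 xr [467. 476. 696. 701.] [-258. -110.]
 tab mean [ 480.3 -186.2   85.4] [-200.66299522 -172.40660923]
[ 339  144   49   72 2904] 565.97509765625 -10.982070922851562 232.49961853027344 150.34066772460938 3.148289680480957 83.94716760553378
 xr [450. 460. 678. 684.] [-84.  64.]
 tab mean [462.9 -16.4  85.8] [-30.41928578  -1.78537063]
[410.45141245 190.27476944  -1.61091396] [6.03215738e+02 3.66648009e+02 5.53515961e-01] [405.77834744 -26.57215299   0.59161691]
```

View pics/top0d.png

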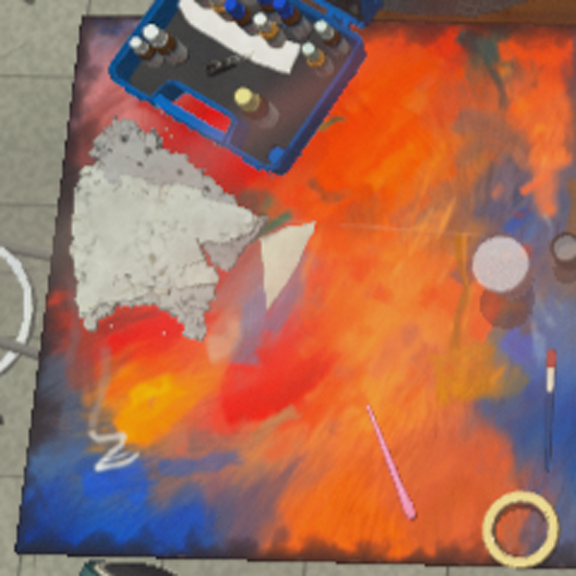

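```bash
cat >> h.py <<'E'
BOX={"L":dict(h=np.array([690.,194.5,79]),yaw=np.radians(3.6)),
     "M":dict(h=np.array([680.8,-4.7,79]),yaw=np.radians(3.15)),
     "R":dict(h=np.array([698.8,-182.5,79]),yaw=np.radians(1.26))}
def tiltR(yaw,t):
    y=np.array([-np.sin(yaw),np.cos(yaw),0]); f=np.array([np.cos(yaw),np.sin(yaw),0])
    z=np.sin(t)*f+np.array([0,0,-np.cos(t)]); x=np.cross(y,z)
    return R.from_matrix(np.c_[x,y,z])
def tabpose(b,th,t0,off=2,r=215,back=0):
    """tool pose holding tab with lid angle th, tool tilt t0 (rad)"""
    B=BOX[b]; f=np.array([np.cos(B["yaw"]),np.sin(B["yaw"]),0])
    p=B["h"]+r*(-np.cos(th)*f+np.array([0,0,np.sin(th)]))
    Rt=tiltR(B["yaw"],t0); z=Rt.as_matrix()[:,2]
    return p+z*(off-back),Rt
def rows(poses,s=None):
    s=s or bot.state()
    for p,Rt in poses:
        d=delta(p,Rt,s); print([float(x) for x in np.round(d[0],2)],[float(x) for x in np.round(d[1],1)])
def st():
    s=bot.state(); z=R.from_rotvec(s["tool_rot"]).as_matrix()
    print("t",round(s["time"],2),"q",s["qpos"].round(2),"p",s["tcp_pos"].round(1),"z",z[:,2].round(2),"y",z[:,1].round(2),"F",s["wrist_force"].round(1),"g",round(s["grip_width"],3)); return s
E
python3 - <<'E'
from h import *
s=st()
m=bot.camera_model("wrist");T=m["camera_from_world"];c=-T[:3,:3].T@T[:3,3]
Rc=R.from_rotvec(s["tool_rot"]);print("cam in tool",Rc.inv().apply(c-s["tcp_pos"]),Rc.inv().apply(T[2,:3]))
rows([tabpose("L",0,np.radians(30),back=b) for b in(120,60,0)])
P=np.load("/tmp/P.npy")
# heights behind boxes
for y in (300,200,100,0,-100,-200,-300):
  print(y,[(x,int(P[...,2][(abs(P[...,0]-x)<20)&(abs(P[...,1]-y)<40)].max(initial=-1))) for x in range(720,1100,40)])
E
```

```text
t 0.55 q [ 1.22  0.12  1.44  0.    1.58 -0.04] p [206.4 642.7 207.3] z [-0.  0. -1.] y [ 0.31  0.95 -0.  ] F [-0.5 -0.4  0.4] g 0.997
cam in tool [ 8.31906561e+01  4.70857857e-02 -1.77698046e+02] [-2.97124473e-01  6.89385003e-04  9.54838506e-01]
[-8.56, -9.47, 0.65] [-5.6, -29.6, -20.9]
[-9.26, -9.2, 1.95] [-5.6, -29.6, -20.9]
[-9.96, -8.92, 3.25] [-5.6, -29.6, -20.9]
300 [(720, 51), (760, 8), (800, 8), (840, 8), (880, 7), (920, 7), (960, 9), (1000, 9), (1040, 9), (1080, 7)]
200 [(720, 37), (760, 71), (800, 90), (840, 90), (880, 174), (920, 174), (960, 175), (1000, 176), (1040, 173), (1080, -1)]
100 [(720, 7), (760, 9), (800, 10), (840, 9), (880, 172), (920, 179), (960, 178), (1000, 175), (1040, 176), (1080, -1)]
0 [(720, 59), (760, 59), (800, 7), (840, 87), (880, 142), (920, 175), (960, 174), (1000, 175), (1040, 174), (1080, 166)]
-100 [(720, 72), (760, 46), (800, 57), (840, 88), (880, 87), (920, 89), (960, 61), (1000, 8), (1040, 8), (1080, 6)]
-200 [(720, 80), (760, 8), (800, 8), (840, 8), (880, 63), (920, 49), (960, 50), (1000, 136), (1040, 183), (1080, 3)]
-300 [(720, 55), (760, 55), (800, 8), (840, 96), (880, 104), (920, 60), (960, 58), (1000, 179), (1040, 181), (1080, -1)]
```

>>> apply_moves(claw=[0.7,0.7,0.7,0.7,0.7,0.7,0.7,0.7,0.7,0.7,0.7,0.7,0.7,0.7,0.7,0.7,0.7,0.7], translation=[[-4,-4.7,0],[-8.56,-9.47,0.65],[-8.56,-9.47,0.65],[-8.56,-9.47,0.65],[-8.56,-9.47,0.65],[-8.56,-9.47,0.65],[-8.56,-9.47,0.65],[-8.56,-9.47,0.65],[-8.56,-9.47,0.65],[-8.56,-9.47,0.65],[-8.56,-9.47,0.65],[-8.56,-9.47,0.65],[-8.56,-9.47,0.65],[-8.56,-9.47,0.65],[-8.56,-9.47,0.65],[-8.56,-9.47,0.65],[-8.56,-9.47,0.65],[-8.56,-9.47,0.65]], delta_rot=[[-5.6,-29.6,-20.9],[-5.6,-29.6,-20.9],[-5.6,-29.6,-20.9],[-5.6,-29.6,-20.9],[-5.6,-29.6,-20.9],[-5.6,-29.6,-20.9],[-5.6,-29.6,-20.9],[-5.6,-29.6,-20.9],[-5.6,-29.6,-20.9],[-5.6,-29.6,-20.9],[-5.6,-29.6,-20.9],[-5.6,-29.6,-20.9],[-5.6,-29.6,-20.9],[-5.6,-29.6,-20.9],[-5.6,-29.6,-20.9],[-5.6,-29.6,-20.9],[-5.6,-29.6,-20.9],[-5.6,-29.6,-20.9]], newtons=20)

```text
time: 2.05
tcp_pos: [416.2, 178.4, 181.3]
tool_rot: [-0.085, 2.618, 0.023]
wrist_force: [1.0, 0.5, 0.6]
grip_width: 0.699
```

```bash
python3 - <<'E'
from h import *
s=st()
rows([tabpose("L",0,np.radians(30),back=b) for b in(120,60,0)])
p,d=bot.grab_frame("wrist"); cv2.imwrite("pics/w1.png",p[:,:,::-1])
m=bot.camera_model("wrist")
B=BOX["L"]; print("tab px expected",proj("wrist",tabpose("L",0,0,off=0)[0],m))
# measure tab position by depth
v,u=np.mgrid[0:400,0:640]; ok=(d>0)
P=unproj("wrist",np.c_[u.ravel(),v.ravel()],depth=d.ravel(),m=m).reshape(400,640,3)
mk=ok&(abs(P[...,2]-84)<8)&(P[...,0]<492)&(P[...,0]>430)&(abs(P[...,1]-181)<40)
q=P[mk]; print(len(q),q.mean(0),np.percentile(q[:,0],[1,99]),np.percentile(q[:,1],[1,99]))
E
```

```text
t 2.05 q [ 0.49 -0.76  2.23 -0.22  1.2  -1.11] p [416.2 178.4 181.3] z [ 0.5   0.03 -0.87] y [-0.06  1.    0.  ] F [1.  0.5 0.6] g 0.699
[-0.0, -0.03, 0.0] [0.1, -0.1, 0.1]
[-0.01, -0.03, 1.5] [0.1, -0.1, 0.1]
[-0.01, -0.03, 3.0] [0.1, -0.1, 0.1]
tab px expected [[317.54412169 191.294706  ]]
1095 [471.65219503 182.45090257  84.5985804 ] [457.78688992 491.67468088] [167.14680646 197.51466348]
```

View pics/w1.png

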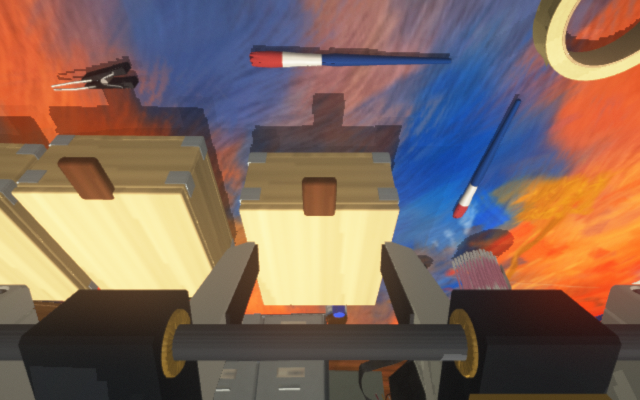

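>>> apply_moves(claw=[0.7,0.7,0.7,0.7,0.7,0.7,0.15,0.15,0.15,0.15,0.15,0.15,0.15,0.15], translation=[[0.05,0,1],[0.05,0,2],[0.05,0,3],[0.05,0,3],[0.05,0,3],[0.05,0,3],[0.05,0,3],[0.05,0,3],[0.05,0,3],[0.05,0,3],[0.05,0,3],[0.05,0,3],[0.05,0,3],[0.05,0,3]], delta_rot=[[0,0,0],[0,0,0],[0,0,0],[0,0,0],[0,0,0],[0,0,0],[0,0,0],[0,0,0],[0,0,0],[0,0,0],[0,0,0],[0,0,0],[0,0,0],[0,0,0]], newtons=20)

```text
time: 3.27
tcp_pos: [474.3, 181.9, 76.5]
tool_rot: [-0.085, 2.618, 0.022]
wrist_force: [-1.8, -3.7, 3.8]
grip_width: 0.299
```

```bash
python3 - <<'E'
from h import *
BOX["L"]["h"]+= [-2,1.2,0]
s=st()
t0=np.radians(30)
rows([tabpose("L",0,t0)]+[tabpose("L",a,t0-a) for a in np.radians(np.arange(4,77,4))])
E
```

```text
t 3.27 q [ 0.42 -0.54  2.28 -0.22  0.92 -1.12] p [474.3 181.9  76.5] z [ 0.5   0.03 -0.87] y [-0.06  1.   -0.  ] F [-1.8 -3.7  3.8] g 0.299
[-0.01, 0.01, -0.02] [0.0, -0.0, 0.1]
[-0.21, 0.01, -0.33] [0.0, 4.0, 0.1]
[-0.42, 0.01, -0.64] [0.0, 8.0, 0.1]
[-0.66, 0.01, -0.93] [0.0, 12.0, 0.1]
[-0.92, 0.01, -1.2] [0.0, 16.0, 0.1]
[-1.19, 0.01, -1.45] [0.0, 20.0, 0.1]
[-1.48, 0.01, -1.68] [0.0, 24.0, 0.1]
[-1.79, 0.01, -1.89] [0.0, 28.0, 0.1]
[-2.12, 0.01, -2.08] [0.0, 32.0, 0.1]
[-2.45, 0.0, -2.25] [0.0, 36.0, 0.1]
[-2.79, 0.0, -2.39] [-0.0, 40.0, 0.1]
[-3.15, 0.0, -2.51] [-0.0, 44.0, 0.1]
[-3.51, 0.0, -2.6] [-0.0, 48.0, 0.1]
[-3.88, 0.0, -2.67] [-0.0, 52.0, 0.1]
[-4.25, 0.0, -2.72] [-0.0, 56.0, 0.1]
[-4.62, 0.0, -2.73] [-0.0, 60.0, 0.1]
[-4.99, 0.0, -2.72] [-0.0, 64.0, 0.1]
[-5.37, 0.0, -2.69] [-0.0, 68.0, 0.1]
[-5.73, 0.0, -2.62] [-0.0, 72.0, 0.1]
[-6.1, -0.0, -2.54] [-0.0, 76.0, 0.1]
```

>>> apply_moves(claw=[0.15,0.15,0.15,0.15,0.15,0.15,0.15,0.15,0.15,0.15,0.15,0.15,0.15,0.15,0.15,0.15,0.15,0.15,0.15,0.15], translation=[[-0.2,0,-0.33],[-0.42,0,-0.64],[-0.66,0,-0.93],[-0.92,0,-1.2],[-1.19,0,-1.45],[-1.48,0,-1.68],[-1.79,0,-1.89],[-2.12,0,-2.08],[-2.45,0,-2.25],[-2.79,0,-2.39],[-3.15,0,-2.51],[-3.51,0,-2.6],[-3.88,0,-2.67],[-4.25,0,-2.72],[-4.62,0,-2.73],[-5.0,0,-2.72],[-5.37,0,-2.69],[-5.73,0,-2.62],[-6.1,0,-2.54],[-6.1,0,-2.54]], delta_rot=[[0,4,0],[0,8,0],[0,12,0],[0,16,0],[0,20,0],[0,24,0],[0,28,0],[0,32,0],[0,36,0],[0,40,0],[0,44,0],[0,48,0],[0,52,0],[0,56,0],[0,60,0],[0,64,0],[0,68,0],[0,72,0],[0,76,0],[0,76,0]])

```text
time: 4.93
tcp_pos: [636.9, 192.2, 281.8]
tool_rot: [0.074, -2.325, 0.033]
wrist_force: [2.7, -3.2, -6.4]
grip_width: 0.296
```

```bash
python3 - <<'E'
from h import *
BOX["L"]["h"]+= [-2,1.2,0]
s=st()
t0=np.radians(30)
rows([tabpose("L",a,t0-a) for a in np.radians([76,80,84,88])])
p,d=bot.grab_frame("scene"); cv2.imwrite("pics/s1.png",p[100:350,200:600,::-1].repeat(2,0).repeat(2,1))
E
```

```text
t 4.93 q [ 0.21  0.61  0.86  0.17  2.48 -1.34] p [636.9 192.2 281.8] z [-0.73 -0.05 -0.69] y [-0.06  1.   -0.  ] F [ 2.7 -3.2 -6.4] g 0.296
[0.12, 0.01, -0.04] [-0.1, -0.7, -0.0]
[-0.07, 0.01, -0.36] [-0.1, 3.3, -0.0]
[-0.28, 0.01, -0.66] [-0.1, 7.3, -0.0]
[-0.52, 0.01, -0.95] [-0.1, 11.3, -0.0]
```

View pics/s1.png

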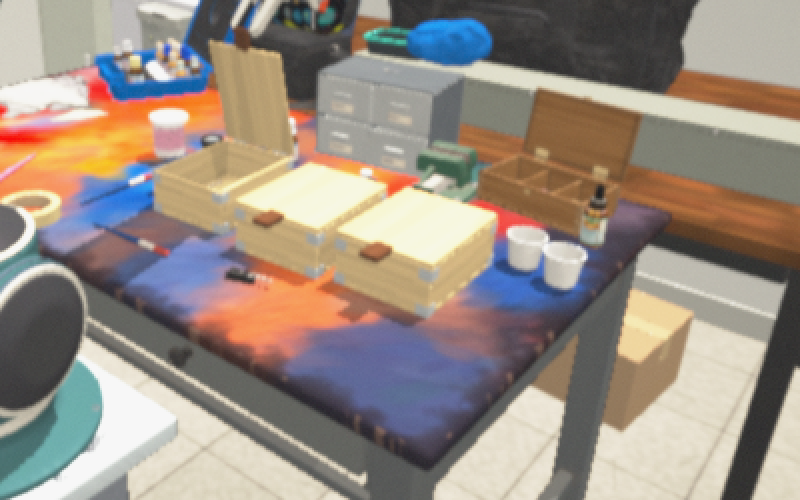

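>>> apply_moves(claw=[0.15,0.15,0.15,0.15,0.15,0.7,0.7,0.7,0.7,0.7,0.7,0.7,0.7], translation=[[-0.07,0,-0.36],[-0.28,0,-0.66],[-0.52,0,-0.95],[-0.52,0,-0.95],[-0.52,0,-0.95],[-0.52,0,-0.95],[-0.52,0,-0.95],[-0.52,0,-0.95],[-0.52,0,-0.95],[-0.35,0,-1.9],[-0.35,0,-2.9],[-0.35,0,-3.4],[-0.35,0,-3.4]], delta_rot=[[0,3.5,0],[0,7.5,0],[0,11.5,0],[0,11.5,0],[0,11.5,0],[0,11.5,0],[0,11.5,0],[0,11.5,0],[0,11.5,0],[0,11.5,0],[0,11.5,0],[0,11.5,0],[0,11.5,0]])

```text
time: 6.07
tcp_pos: [715.8, 183.5, 369.9]
tool_rot: [0.08, -2.101, 0.063]
wrist_force: [24.8, -8.0, 59.8]
grip_width: 0.694
```

```bash
python3 - <<'E'
from h import *
s=st()
for b in "MR":
  for t in (15,20,30):
    print(b,t);rows([tabpose(b,0,np.radians(t),back=b_) for b_ in(100,50,0)])
p,d=bot.grab_frame("top"); cv2.imwrite("pics/t1.png",cv2.resize(p[100:275,200:460,::-1],None,fx=3,fy=3,interpolation=cv2.INTER_CUBIC))
v,u=np.mgrid[0:400,0:640]
P=unproj("top",np.c_[u.ravel(),v.ravel()],depth=d.ravel()).reshape(400,640,3)
E
```

```text
t 6.07 q [ 0.18  1.08  0.07  0.6   3.   -0.92] p [715.8 183.5 369.9] z [-0.86 -0.08 -0.51] y [-0.08  1.   -0.01] F [24.8 -8.  59.8] g 0.694
M 15
[-0.6, -4.38, 8.78] [-1.4, -74.6, 1.3]
[-1.8, -4.38, 9.12] [-1.4, -74.6, 1.3]
[-3.0, -4.37, 9.45] [-1.4, -74.6, 1.3]
M 20
[-0.55, -4.38, 8.99] [-1.3, -79.6, 1.4]
[-1.78, -4.37, 9.22] [-1.3, -79.6, 1.4]
[-3.01, -4.37, 9.44] [-1.3, -79.6, 1.4]
M 30
[-0.51, -4.36, 9.41] [-1.2, -89.6, 1.5]
[-1.76, -4.37, 9.43] [-1.2, -89.6, 1.5]
[-3.01, -4.37, 9.44] [-1.2, -89.6, 1.5]
R 15
[-0.69, -8.65, 8.73] [-2.2, -74.5, 3.2]
[-1.89, -8.66, 9.07] [-2.2, -74.5, 3.2]
[-3.1, -8.66, 9.4] [-2.2, -74.5, 3.2]
R 20
[-0.64, -8.64, 8.94] [-2.0, -79.5, 3.3]
[-1.87, -8.65, 9.17] [-2.0, -79.5, 3.3]
[-3.1, -8.66, 9.4] [-2.0, -79.5, 3.3]
R 30
[-0.6, -8.61, 9.37] [-1.8, -89.5, 3.6]
[-1.85, -8.64, 9.38] [-1.8, -89.5, 3.6]
[-3.1, -8.66, 9.39] [-1.8, -89.5, 3.6]
```

View pics/t1.png

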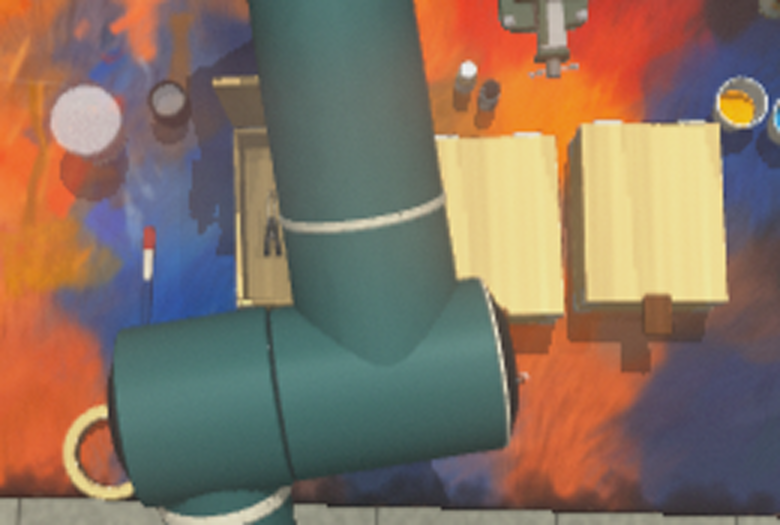

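```bash
python3 - <<'E'
from h import *
s=st(); print(s["joint_efforts"].round(1))
rows([(np.array([660,150,430.]),tiltR(0,np.radians(-45))),(np.array([560,60,420.]),tiltR(0,0)),(np.array([440,-20,300.]),tiltR(np.radians(3.15),np.radians(20)))])
E
```

```text
t 6.12 q [ 0.18  1.09  0.08  0.6   2.99 -0.91] p [717.3 183.3 365.6] z [-0.86 -0.07 -0.5 ] y [-0.08  1.   -0.01] F [ 2.9  0.7 -6. ] g 0.697
[  11.6 -165.1  -97.1   -1.5   12.9   -2.1]
[2.14, -0.74, 0.48] [-3.9, -14.7, 2.2]
[3.24, -2.79, 2.92] [-2.9, -59.7, 3.7]
[2.22, -4.52, 7.16] [-1.1, -79.7, 1.0]
```

>>> apply_moves(claw=[0.7,0.7,0.7,0.7,0.7,0.7,0.7,0.7,0.7,0.7,0.7,0.7,0.7,0.7,0.7,0.7,0.7,0.7,0.7,0.7], translation=[[0.6,-0.2,0.1],[1.4,-0.5,0.3],[2.14,-0.74,0.5],[2.4,-1.2,1.0],[2.7,-1.8,1.6],[3.0,-2.3,2.3],[3.24,-2.8,2.9],[3.0,-3.2,3.7],[2.8,-3.6,4.6],[2.6,-4,5.5],[2.4,-4.3,6.3],[2.2,-4.5,7.16],[2.2,-4.5,7.16],[2.2,-4.5,7.16],[2.2,-4.5,7.16],[2.2,-4.5,7.16],[2.2,-4.5,7.16],[2.2,-4.5,7.16],[2.2,-4.5,7.16],[2.2,-4.5,7.16]], delta_rot=[[-1,-5,1],[-2,-10,1],[-3,-15,2],[-3,-22,2],[-3,-28,3],[-3,-35,3],[-3,-42,3],[-3,-49,3],[-3,-56,3],[-2,-63,2],[-2,-70,2],[-1,-75,1],[-1,-80,1],[-1,-80,1],[-1,-80,1],[-1,-80,1],[-1,-80,1],[-1,-80,1],[-1,-80,1],[-1,-80,1]])

```text
time: 7.78
tcp_pos: [440.8, -19.1, 299.7]
tool_rot: [-0.079, 2.789, 0.012]
wrist_force: [-1.1, -0.4, -0.5]
grip_width: 0.702
```

```bash
python3 - <<'E'
from h import *
s=st()
for t in (15,20):
    print(t);rows([tabpose("M",0,np.radians(t),back=b_) for b_ in(100,50,0)])
p,d=bot.grab_frame("wrist"); cv2.imwrite("pics/w2.png",p[:,:,::-1])
m=bot.camera_model("wrist")
v,u=np.mgrid[0:400,0:640]; ok=(d>0)
P=unproj("wrist",np.c_[u.ravel(),v.ravel()],depth=d.ravel(),m=m).reshape(400,640,3)
for y0,xl,w in((-16.4,481,40),):
  mk=ok&(abs(P[...,2]-84)<9)&(P[...,0]<xl)&(P[...,0]>430)&(abs(P[...,1]-y0)<w)
  q=P[mk]; print(len(q),q.mean(0),np.percentile(q[:,0],[1,99]),np.percentile(q[:,1],[1,99]))
E
```

```text
t 7.78 q [-0.15 -0.67  1.96  0.07  1.51 -1.77] p [440.8 -19.1 299.7] z [ 0.34  0.02 -0.94] y [-0.06  1.   -0.  ] F [-1.1 -0.4 -0.5] g 0.702
15
[1.08, 0.03, 2.96] [-0.0, 5.1, 0.1]
[1.2, 0.04, 4.2] [-0.0, 5.1, 0.1]
[1.31, 0.04, 5.45] [-0.0, 5.1, 0.1]
20
[1.3, 0.04, 2.95] [-0.0, 0.1, 0.1]
[1.3, 0.04, 4.2] [-0.0, 0.1, 0.1]
[1.3, 0.04, 5.45] [-0.0, 0.1, 0.1]
792 [463.13033623 -14.96125814  84.86130876] [448.48349495 480.47209586] [-29.4720354   -0.34494889]
```

View pics/w2.png

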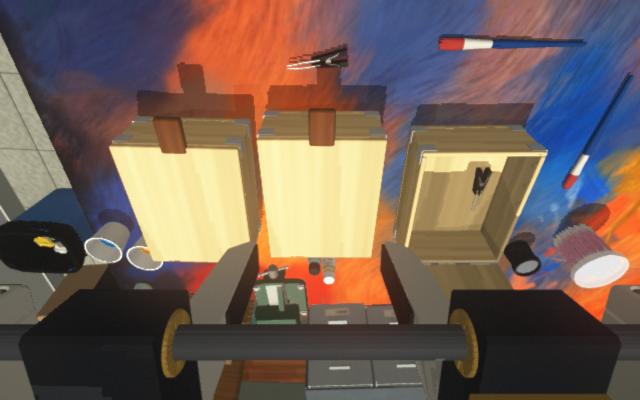

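>>> apply_moves(claw=[0.7,0.7,0.7,0.7,0.7,0.7,0.7,0.7,0.7,0.7,0.15,0.15,0.15,0.15,0.15,0.15,0.15], translation=[[0.6,0.03,1],[1.3,0.06,2],[1.34,0.06,2.9],[1.34,0.06,3.5],[1.34,0.06,4.2],[1.34,0.06,4.9],[1.34,0.06,5.43],[1.34,0.06,5.43],[1.34,0.06,5.43],[1.34,0.06,5.43],[1.34,0.06,5.43],[1.34,0.06,5.43],[1.34,0.06,5.43],[1.34,0.06,5.43],[1.34,0.06,5.43],[1.34,0.06,5.43],[1.34,0.06,5.43]], delta_rot=[[0,0,0],[0,0,0],[0,0,0],[0,0,0],[0,0,0],[0,0,0],[0,0,0],[0,0,0],[0,0,0],[0,0,0],[0,0,0],[0,0,0],[0,0,0],[0,0,0],[0,0,0],[0,0,0],[0,0,0]], newtons=20)

```text
time: 9.25
tcp_pos: [465.3, -15.6, 77.3]
tool_rot: [-0.079, 2.789, 0.012]
wrist_force: [-0.5, 0.5, 5.7]
grip_width: 0.247
```

```bash
sed -i 's/690.,194.5,79/688.,195.7,79/; s/680.8,-4.7,79/678.8,-3.5,79/' h.py; python3 - <<'E'
from h import *
s=st()
t0=np.radians(20)
rows([tabpose("M",0,t0)]+[tabpose("M",a,t0-a) for a in np.radians(np.arange(4,77,4))])
E
```

```text
t 9.25 q [-0.13 -0.57  2.26  0.07  1.11 -1.78] p [465.3 -15.6  77.3] z [ 0.34  0.02 -0.94] y [-0.06  1.   -0.  ] F [-0.5  0.5  5.7] g 0.247
[0.01, 0.01, 0.0] [-0.0, 0.2, 0.1]
[-0.12, 0.01, -0.35] [-0.0, 4.2, 0.1]
[-0.29, 0.01, -0.68] [-0.0, 8.2, 0.1]
[-0.47, 0.01, -1.01] [-0.0, 12.2, 0.1]
[-0.68, 0.01, -1.32] [-0.0, 16.2, 0.1]
[-0.91, 0.01, -1.62] [-0.1, 20.2, 0.1]
[-1.16, 0.01, -1.9] [-0.1, 24.2, 0.1]
[-1.42, 0.0, -2.16] [-0.1, 28.2, 0.1]
[-1.71, 0.0, -2.4] [-0.1, 32.2, 0.1]
[-2.01, 0.0, -2.62] [-0.1, 36.2, 0.1]
[-2.33, 0.0, -2.82] [-0.1, 40.2, 0.1]
[-2.66, 0.0, -3.0] [-0.1, 44.2, 0.1]
[-3.0, 0.0, -3.15] [-0.1, 48.2, 0.1]
[-3.35, 0.0, -3.28] [-0.1, 52.2, 0.1]
[-3.7, -0.0, -3.39] [-0.1, 56.2, 0.1]
[-4.07, -0.0, -3.47] [-0.1, 60.2, 0.1]
[-4.44, -0.0, -3.52] [-0.1, 64.2, 0.1]
[-4.81, -0.0, -3.55] [-0.1, 68.2, 0.1]
[-5.19, -0.0, -3.55] [-0.1, 72.2, 0.1]
[-5.56, -0.0, -3.53] [-0.1, 76.2, 0.1]
```

```bash
python3 - <<'E'
from h import *
p,d=bot.grab_frame("wrist"); cv2.imwrite("pics/w3.png",p[:,:,::-1]);st()
E
```

```text
t 9.3 q [-0.13 -0.57  2.26  0.07  1.11 -1.78] p [465.5 -15.6  77.6] z [ 0.34  0.02 -0.94] y [-0.06  1.   -0.  ] F [0.2 0.8 5.4] g 0.204
```

View pics/w3.png

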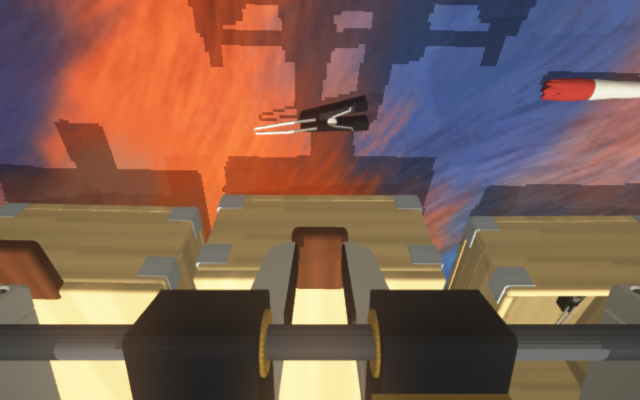

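>>> apply_moves(claw=[0.15,0.15,0.15], translation=[[0,0,0],[0,0,0],[0,0,0]], delta_rot=[[0,0,0],[0,0,0],[0,0,0]])

```text
time: 9.55
tcp_pos: [465.7, -15.7, 77.8]
tool_rot: [-0.079, 2.788, 0.012]
wrist_force: [-0.6, -1.0, 3.1]
grip_width: 0.152
```

```bash
python3 - <<'E'
from h import *
p,d=bot.grab_frame("wrist"); cv2.imwrite("pics/w4.png",cv2.resize(p[200:320,220:420,::-1],None,fx=4,fy=4));st()
E
```

```text
t 9.6 q [-0.13 -0.57  2.26  0.07  1.11 -1.78] p [465.6 -15.6  77.8] z [ 0.34  0.02 -0.94] y [-0.06  1.   -0.  ] F [1.2 0.4 2.8] g 0.148
```

View pics/w4.png

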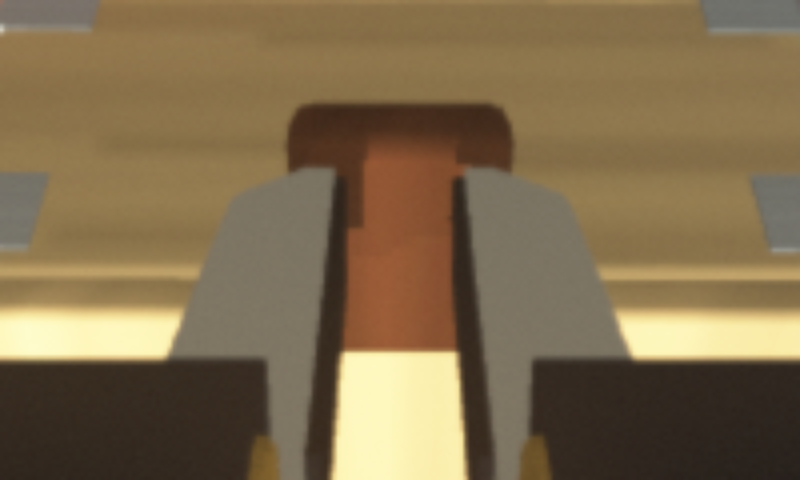

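```bash
python3 - <<'E'
from h import *
p,d=bot.grab_frame("wrist");s=st();m=bot.camera_model("wrist")
for uv in [(320,228),(320,245),(320,270),(320,295),(300,245),(340,245),(295,230),(303,247),(296,260),(285,260),(345,260),(355,260)]:
    print(uv,d[uv[1],uv[0]],unproj("wrist",[uv],depth=[d[uv[1],uv[0]]],m=m).round(1))
tip=s["tcp_pos"]+17*R.from_rotvec(s["tool_rot"]).as_matrix()[:,2]; print(tip,proj("wrist",tip,m))
E
```

```text
t 9.65 q [-0.13 -0.57  2.26  0.07  1.11 -1.78] p [465.6 -15.6  77.8] z [ 0.34  0.02 -0.94] y [-0.06  1.   -0.  ] F [-0.4  0.1  3.2] g 0.15
(320, 228) 181.28555 [[448.1 -16.   80.8]]
(320, 245) 182.54323 [[456.1 -15.5  85.3]]
(320, 270) 193.96567 [[475.4 -14.4  85.7]]
(320, 295) 209.92664 [[499.7 -13.   84.3]]
(300, 245) 174.98412 [[451.3 -26.   90.7]]
(340, 245) 176.13377 [[451.   -5.6  89.9]]
(295, 230) 181.47809 [[449.8 -29.1  81.3]]
(303, 247) 176.25072 [[452.9 -24.5  90.5]]
(296, 260) 160.31012 [[446.5 -27.3 105.5]]
(285, 260) 160.38756 [[446.9 -32.5 105.4]]
(345, 260) 159.68823 [[444.7  -4.6 105.9]]
(355, 260) 159.90164 [[4.446e+02 1.000e-01 1.057e+02]]
[471.50879803 -15.29997138  61.82736667] [[318.89306833 235.70252307]]
```

>>> apply_moves(claw=[0.3,0.5,0.6,0.6,0.6], translation=[[0,0,0],[0,0,0],[0,0,0],[0,0,0],[0,0,0]], delta_rot=[[0,0,0],[0,0,0],[0,0,0],[0,0,0],[0,0,0]])

```text
time: 10.07
tcp_pos: [465.4, -15.6, 77.4]
tool_rot: [-0.079, 2.789, 0.012]
wrist_force: [-0.0, -0.5, 0.3]
grip_width: 0.464
```

```bash
python3 - <<'E'
from h import *
p,d=bot.grab_frame("wrist");s=st();m=bot.camera_model("wrist"); cv2.imwrite("pics/w5.png",cv2.resize(p[190:320,200:440,::-1],None,fx=3,fy=3))
for uv in [(320,228),(320,245),(320,270),(320,295)]:
    print(uv,d[uv[1],uv[0]],unproj("wrist",[uv],depth=[d[uv[1],uv[0]]],m=m).round(1))
E
```

```text
t 10.12 q [-0.13 -0.57  2.26  0.07  1.11 -1.78] p [465.4 -15.6  77.4] z [ 0.34  0.02 -0.94] y [-0.06  1.   -0.  ] F [-0.   0.4  0.6] g 0.5
(320, 228) 183.95679 [[449.7 -15.9  78.4]]
(320, 245) 181.57642 [[455.2 -15.6  85.7]]
(320, 270) 193.46661 [[474.8 -14.4  85.7]]
(320, 295) 210.19974 [[499.7 -12.9  83.8]]
```

View pics/w5.png

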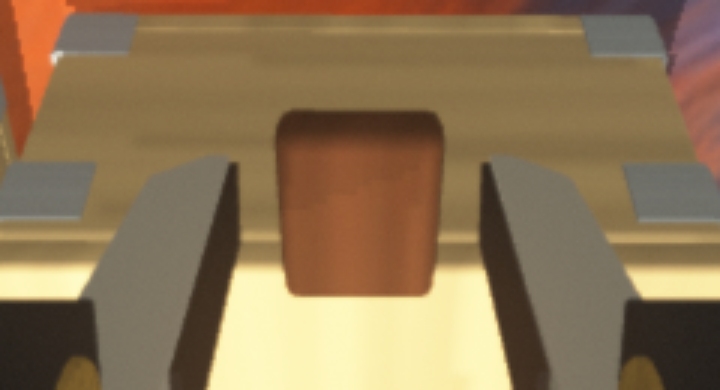

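>>> apply_moves(claw=[0.25,0.25,0.25,0.25,0.25,0.25], translation=[[0,0,0.03],[0,0,0.03],[0,0,0.03],[0,0,0.03],[0,0,0.03],[0,0,0.03]], delta_rot=[[0,0,0],[0,0,0],[0,0,0],[0,0,0],[0,0,0],[0,0,0]], newtons=12)

```text
time: 10.62
tcp_pos: [466.0, -15.7, 76.6]
tool_rot: [-0.079, 2.788, 0.012]
wrist_force: [-2.5, -1.1, 3.2]
grip_width: 0.261
```

```bash
python3 - <<'E'
from h import *
for i in range(4):
    p,d=bot.grab_frame("wrist");s=st()
cv2.imwrite("pics/w6.png",cv2.resize(p[190:320,200:440,::-1],None,fx=3,fy=3))
E
```

```text
t 10.67 q [-0.13 -0.57  2.26  0.07  1.11 -1.78] p [466.  -15.7  76.7] z [ 0.34  0.02 -0.94] y [-0.06  1.   -0.  ] F [ 1.  -9.6  8.4] g 0.258
t 10.72 q [-0.13 -0.57  2.26  0.07  1.11 -1.78] p [466.3 -16.1  77. ] z [ 0.35  0.02 -0.94] y [-0.06  1.   -0.  ] F [-1.5 -7.2  7.5] g 0.252
t 10.77 q [-0.13 -0.57  2.26  0.07  1.11 -1.78] p [466.4 -16.   77.2] z [ 0.35  0.02 -0.94] y [-0.06  1.   -0.  ] F [-1.4 -2.1  7.7] g 0.249
t 10.82 q [-0.13 -0.57  2.26  0.07  1.11 -1.78] p [466.4 -15.9  77.3] z [ 0.35  0.02 -0.94] y [-0.06  1.   -0.  ] F [-1.7 -3.2  7.6] g 0.252
```

View pics/w6.png

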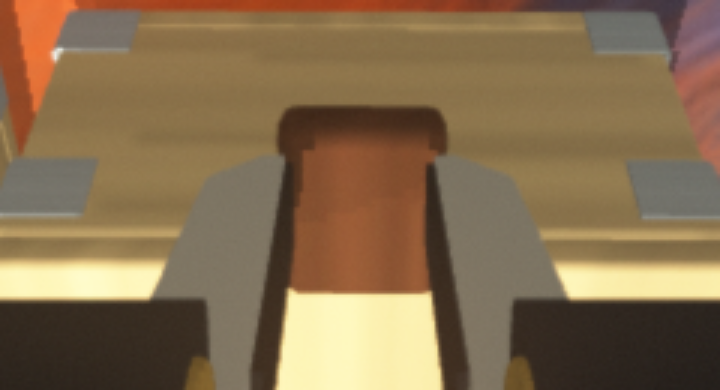

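>>> apply_moves(claw=[0.25,0.25,0.25,0.25,0.25], translation=[[-0.06,0,-0.17],[-0.12,0,-0.35],[-0.2,0,-0.51],[-0.29,0,-0.68],[-0.29,0,-0.68]], delta_rot=[[0,2,0],[0,4,0],[0,6,0],[0,8,0],[0,8,0]])

```text
time: 11.23
tcp_pos: [469.0, -15.8, 108.4]
tool_rot: [-0.083, 2.926, 0.005]
wrist_force: [0.5, -0.9, -0.4]
grip_width: 0.255
```

```bash
python3 - <<'E'
from h import *
for i in range(1):
    p,d=bot.grab_frame("wrist");s=st();m=bot.camera_model("wrist")
for uv in [(320,228),(320,245),(320,270),(320,295)]:
    print(uv,d[uv[1],uv[0]],unproj("wrist",[uv],depth=[d[uv[1],uv[0]]],m=m).round(1))
cv2.imwrite("pics/w7.png",cv2.resize(p[140:340,160:480,::-1],None,fx=2.4,fy=2.4))
E
```

```text
t 11.28 q [-0.11 -0.47  2.13  0.03  1.28 -1.74] p [468.5 -15.8 107.2] z [ 0.21  0.01 -0.98] y [-0.06  1.   -0.  ] F [-0.3 -0.5 -0.5] g 0.249
(320, 228) 215.36702 [[470.7 -15.   84.3]]
(320, 245) 221.52254 [[483.6 -14.2  84.6]]
(320, 270) 233.36668 [[505.5 -12.9  83.4]]
(320, 295) 246.0264 [[529.5 -11.5  82.5]]
```

View pics/w7.png

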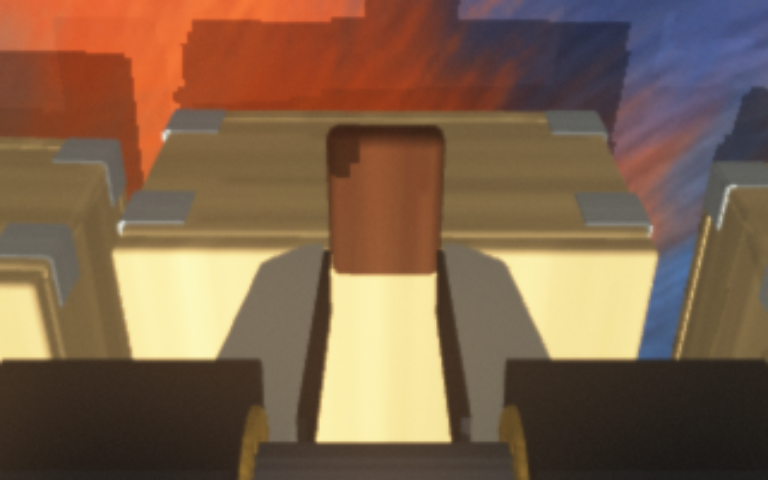

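```bash
python3 - <<'E'
from h import *
s=st()
t=np.radians(28)
rows([tabpose("M",0,t,back=b_,off=9,r=216) for b_ in(70,50,25,0)])
E
```

```text
t 11.28 q [-0.11 -0.47  2.13  0.03  1.28 -1.74] p [468.5 -15.8 107.2] z [ 0.21  0.01 -0.98] y [-0.06  1.   -0.  ] F [-0.3 -0.5 -0.5] g 0.249
[0.69, 0.02, -0.81] [-0.1, -15.7, 0.1]
[0.56, 0.02, -0.33] [-0.1, -15.7, 0.1]
[0.39, 0.02, 0.28] [-0.1, -15.7, 0.1]
[0.22, 0.02, 0.88] [-0.1, -15.7, 0.1]
```

>>> apply_moves(claw=[0.7,0.7,0.7,0.7,0.7,0.7,0.7,0.7,0.15,0.15,0.15,0.15,0.15,0.15,0.15], translation=[[0.4,0.02,-0.5],[0.69,0.02,-0.81],[0.69,0.02,-0.81],[0.56,0.02,-0.33],[0.39,0.02,0.28],[0.22,0.02,0.88],[0.22,0.02,0.88],[0.22,0.02,0.88],[0.22,0.02,0.88],[0.22,0.02,0.88],[0.22,0.02,0.88],[0.22,0.02,0.88],[0.22,0.02,0.88],[0.22,0.02,0.88],[0.22,0.02,0.88]], delta_rot=[[0,-7,0],[0,-14,0],[0,-15.7,0],[0,-15.7,0],[0,-15.7,0],[0,-15.7,0],[0,-15.7,0],[0,-15.7,0],[0,-15.7,0],[0,-15.7,0],[0,-15.7,0],[0,-15.7,0],[0,-15.7,0],[0,-15.7,0],[0,-15.7,0]], newtons=20)

```text
time: 12.53
tcp_pos: [467.5, -15.4, 71.3]
tool_rot: [-0.076, 2.651, 0.015]
wrist_force: [-1.4, -3.3, 2.3]
grip_width: 0.318
```

```bash
python3 - <<'E'
from h import *
for i in range(2):
    p,d=bot.grab_frame("wrist");s=st();m=bot.camera_model("wrist")
cv2.imwrite("pics/w8.png",cv2.resize(p[190:320,200:440,::-1],None,fx=3,fy=3))
t0=np.radians(28)
rows([tabpose("M",a,t0-a,off=9,r=216) for a in np.radians(np.arange(0,77,4))])
E
```

```text
t 12.58 q [-0.15 -0.68  2.36  0.11  0.98 -1.82] p [467.5 -15.4  71.3] z [ 0.47  0.02 -0.88] y [-0.06  1.   -0.  ] F [-2.3 -4.6  3.6] g 0.323
t 12.63 q [-0.15 -0.68  2.36  0.11  0.98 -1.82] p [467.5 -15.4  71.2] z [ 0.47  0.02 -0.88] y [-0.06  1.   -0.  ] F [-3.  -4.7  3.4] g 0.318
[0.0, 0.01, 0.0] [-0.1, 0.0, 0.2]
[-0.17, 0.01, -0.32] [-0.1, 4.0, 0.2]
[-0.36, 0.0, -0.64] [-0.1, 8.0, 0.2]
[-0.58, 0.0, -0.94] [-0.1, 12.0, 0.2]
[-0.82, 0.0, -1.22] [-0.1, 16.0, 0.2]
[-1.07, 0.0, -1.49] [-0.1, 20.0, 0.1]
[-1.35, -0.0, -1.74] [-0.1, 24.0, 0.1]
[-1.64, -0.0, -1.96] [-0.1, 28.0, 0.1]
[-1.94, -0.0, -2.17] [-0.2, 32.0, 0.1]
[-2.26, -0.0, -2.36] [-0.2, 36.0, 0.1]
[-2.6, -0.0, -2.52] [-0.2, 40.0, 0.1]
[-2.94, -0.01, -2.66] [-0.2, 44.0, 0.1]
[-3.29, -0.01, -2.78] [-0.2, 48.0, 0.1]
[-3.65, -0.01, -2.86] [-0.2, 52.0, 0.1]
[-4.01, -0.01, -2.93] [-0.2, 56.0, 0.1]
[-4.38, -0.01, -2.97] [-0.2, 60.0, 0.1]
[-4.75, -0.01, -2.98] [-0.2, 64.0, 0.1]
[-5.12, -0.01, -2.97] [-0.2, 68.0, 0.1]
[-5.49, -0.01, -2.93] [-0.2, 72.0, 0.1]
[-5.85, -0.02, -2.87] [-0.2, 76.0, 0.1]
```

View pics/w8.png

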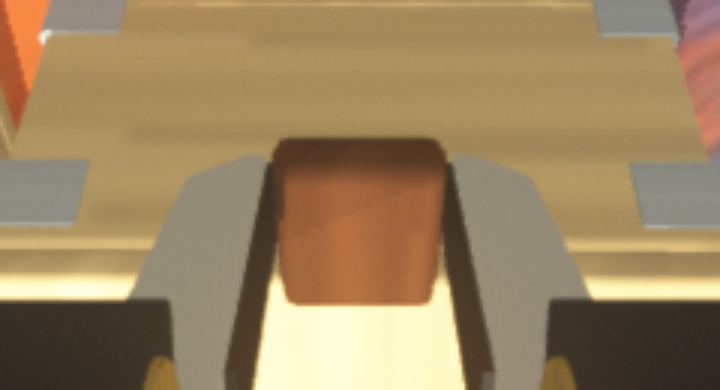

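>>> apply_moves(claw=[0.15,0.15,0.15,0.15,0.15,0.15,0.15,0.15,0.15,0.15,0.15,0.15,0.15,0.15,0.15,0.15,0.15,0.15,0.15,0.15], translation=[[-0.17,0,-0.32],[-0.36,0,-0.64],[-0.58,0,-0.94],[-0.82,0,-1.22],[-1.07,0,-1.49],[-1.35,0,-1.74],[-1.64,0,-1.96],[-1.94,0,-2.17],[-2.26,0,-2.36],[-2.6,0,-2.52],[-2.94,0,-2.66],[-3.29,0,-2.78],[-3.65,0,-2.86],[-4.01,0,-2.93],[-4.38,0,-2.97],[-4.75,0,-2.98],[-5.12,0,-2.97],[-5.49,0,-2.93],[-5.85,0,-2.87],[-5.85,0,-2.87]], delta_rot=[[0,4,0],[0,8,0],[0,12,0],[0,16,0],[0,20,0],[0,24,0],[0,28,0],[0,32,0],[0,36,0],[0,40,0],[0,44,0],[0,48,0],[0,52,0],[0,56,0],[0,60,0],[0,64,0],[0,68,0],[0,72,0],[0,76,0],[0,76,0]])

```text
time: 14.3
tcp_pos: [621.7, -7.0, 278.6]
tool_rot: [0.062, -2.292, 0.033]
wrist_force: [2.0, -11.9, -7.4]
grip_width: 0.316
```

```bash
python3 - <<'E'
from h import *
s=st()
t0=np.radians(28)
rows([tabpose("M",a,max(t0-a,np.radians(-50)),off=9,r=216) for a in np.radians([76,80,84,88])])
a=np.radians(86);rows([tabpose("M",a,t,off=9,r=216,back=b) for t,b in((-.87,30),(-.75,60),(-.6,90),(-.45,110),(-.3,130))])
E
```

```text
t 14.3 q [-0.02  0.53  0.99 -0.1   2.47 -1.7 ] p [621.7  -7.  278.6] z [-0.75 -0.04 -0.66] y [-0.06  1.   -0.  ] F [  2.  -11.9  -7.4] g 0.316
[0.1, 0.01, -0.03] [-0.2, -0.7, -0.2]
[-0.07, 0.01, -0.36] [-0.2, 1.3, -0.2]
[-0.28, 0.01, -0.68] [-0.2, 1.3, -0.2]
[-0.51, 0.01, -0.98] [-0.2, 1.3, -0.2]
[-0.41, 0.01, -1.58] [-0.2, 1.2, -0.2]
[-0.27, 0.0, -2.32] [-0.2, -5.7, -0.1]
[0.1, 0.0, -3.02] [-0.2, -14.3, -0.1]
[0.58, -0.0, -3.38] [-0.2, -22.9, -0.1]
[1.18, -0.0, -3.63] [-0.2, -31.5, -0.1]
```

>>> apply_moves(claw=[0.15,0.15,0.15,0.15,0.15,0.7,0.7,0.7,0.7,0.7,0.7,0.7,0.7,0.7,0.7,0.7], translation=[[-0.07,0,-0.36],[-0.28,0,-0.68],[-0.42,0,-0.85],[-0.42,0,-0.85],[-0.42,0,-0.85],[-0.42,0,-0.85],[-0.42,0,-0.85],[-0.42,0,-0.85],[-0.42,0,-0.85],[-0.41,0,-1.6],[-0.27,0,-2.3],[0.1,0,-3],[0.58,0,-3.4],[1.2,0,-3.6],[1.2,0,-3.6],[1.2,0,-3.6]], delta_rot=[[0,4,0],[0,7,0],[0,8,0],[0,8,0],[0,8,0],[0,8,0],[0,8,0],[0,8,0],[0,8,0],[0,4,0],[0,-3,0],[0,-10,0],[0,-17,0],[0,-24,0],[0,-30,0],[0,-30,0]])

```text
time: 15.63
tcp_pos: [695.6, -2.1, 417.1]
tool_rot: [0.077, -2.832, 0.019]
wrist_force: [-0.6, 0.1, 0.4]
grip_width: 0.698
```

```bash
python3 - <<'E'
from h import *
s=st()
t=np.radians(28)
rows([(np.array([560,-80,400.]),tiltR(0,0))]+[tabpose("R",0,t,back=b_,off=9,r=216) for b_ in(200,100,70,50,25,0)])
E
```

```text
t 15.63 q [-0.03  0.41  0.77 -0.04  2.26 -1.67] p [695.6  -2.1 417.1] z [-0.3  -0.02 -0.95] y [-0.06  1.   -0.  ] F [-0.6  0.1  0.4] g 0.698
[3.2, -1.75, 1.48] [-0.8, -17.7, 3.1]
[6.14, -4.23, 6.43] [-0.1, -45.7, 2.0]
[4.35, -4.26, 8.18] [-0.1, -45.7, 2.0]
[3.82, -4.27, 8.7] [-0.1, -45.7, 2.0]
[3.46, -4.28, 9.05] [-0.1, -45.7, 2.0]
[3.01, -4.28, 9.48] [-0.1, -45.7, 2.0]
[2.56, -4.29, 9.92] [-0.1, -45.7, 2.0]
```

>>> apply_moves(claw=[0.7,0.7,0.7,0.7,0.7,0.7,0.7,0.7,0.7,0.7,0.7,0.7,0.7,0.7,0.7], translation=[[0.8,-0.4,0.35],[1.6,-0.85,0.7],[2.4,-1.3,1.1],[3.2,-1.75,1.5],[3.6,-2.3,2.5],[4,-2.9,3.6],[4.4,-3.5,4.7],[4.8,-3.9,5.8],[4.8,-4.1,6.8],[4.5,-4.26,7.8],[4.35,-4.26,8.18],[4.35,-4.26,8.18],[4.35,-4.26,8.18],[4.35,-4.26,8.18],[4.35,-4.26,8.18]], delta_rot=[[0,-5,1],[0,-9,1],[0,-13,2],[0,-18,2],[0,-23,2],[0,-28,2],[0,-33,2],[0,-38,2],[0,-42,2],[0,-45.7,2],[0,-45.7,2],[0,-45.7,2],[0,-45.7,2],[0,-45.7,2],[0,-45.7,2]])

```text
time: 16.88
tcp_pos: [439.8, -188.2, 158.5]
tool_rot: [-0.027, 2.655, 0.007]
wrist_force: [0.8, -0.1, 0.7]
grip_width: 0.701
```

```bash
python3 - <<'E'
from h import *
s=st()
p,d=bot.grab_frame("wrist"); cv2.imwrite("pics/w9.png",p[:,:,::-1])
m=bot.camera_model("wrist")
v,u=np.mgrid[0:400,0:640]; ok=(d>0)
P=unproj("wrist",np.c_[u.ravel(),v.ravel()],depth=d.ravel(),m=m).reshape(400,640,3)
for y0,xl,w in((-186,498,40),):
  mk=ok&(abs(P[...,2]-84)<9)&(P[...,0]<xl)&(P[...,0]>450)&(abs(P[...,1]-y0)<w)
  q=P[mk]; print(len(q),q.mean(0),np.percentile(q[:,0],[1,99]),np.percentile(q[:,1],[1,99]))
t=np.radians(28)
rows([tabpose("R",0,t,back=b_,off=9,r=216) for b_ in(100,50,0)])
E
```

```text
t 16.88 q [-0.65 -0.63  2.19  0.32  1.21 -2.3 ] p [ 439.8 -188.2  158.5] z [ 0.47  0.01 -0.88] y [-0.02  1.    0.  ] F [ 0.8 -0.1  0.7] g 0.701
1150 [ 480.48826227 -186.75655762   86.49249155] [468.99068125 497.5906951 ] [-201.51006398 -172.21610858]
[0.02, -0.0, 0.01] [-0.1, -0.0, 0.0]
[0.02, -0.0, 1.26] [-0.1, -0.0, 0.0]
[0.02, 0.0, 2.51] [-0.1, -0.0, 0.0]
```

View pics/w9.png

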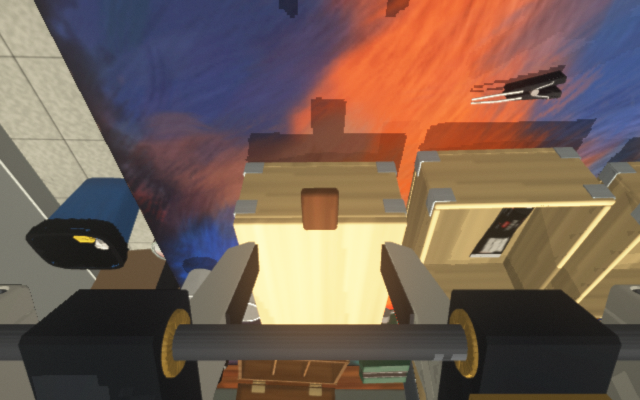

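>>> apply_moves(claw=[0.7,0.7,0.7,0.7,0.7,0.7,0.15,0.15,0.15,0.15,0.15,0.15,0.15], translation=[[0,0,0.8],[0,0.02,1.6],[0,0.02,2.4],[0,0.02,2.5],[0,0.02,2.5],[0,0.02,2.5],[0,0.02,2.5],[0,0.02,2.5],[0,0.02,2.5],[0,0.02,2.5],[0,0.02,2.5],[0,0.02,2.5],[0,0.02,2.5]], delta_rot=[[0,0,0],[0,0,0],[0,0,0],[0,0,0],[0,0,0],[0,0,0],[0,0,0],[0,0,0],[0,0,0],[0,0,0],[0,0,0],[0,0,0],[0,0,0]], newtons=20)

```text
time: 18.02
tcp_pos: [487.5, -187.0, 72.3]
tool_rot: [-0.029, 2.653, 0.004]
wrist_force: [-2.9, -4.7, 1.3]
grip_width: 0.313
```

```bash
python3 - <<'E'
from h import *
s=st()
t0=np.radians(28)
rows([tabpose("R",a,t0-a,off=9,r=216) for a in np.radians(np.arange(0,77,4))])
E
```

```text
t 18.02 q [-0.57 -0.46  2.23  0.32  0.98 -2.29] p [ 487.5 -187.    72.3] z [ 0.47  0.01 -0.88] y [-0.02  1.   -0.  ] F [-2.9 -4.7  1.3] g 0.313
[0.02, -0.0, 0.02] [-0.2, -0.0, 0.0]
[-0.15, -0.0, -0.3] [-0.2, 4.0, 0.0]
[-0.34, -0.0, -0.62] [-0.2, 8.0, 0.0]
[-0.56, -0.01, -0.92] [-0.2, 12.0, -0.0]
[-0.8, -0.01, -1.2] [-0.2, 16.0, -0.0]
[-1.05, -0.01, -1.47] [-0.2, 20.0, -0.0]
[-1.33, -0.01, -1.72] [-0.2, 24.0, -0.0]
[-1.62, -0.01, -1.95] [-0.2, 28.0, -0.0]
[-1.92, -0.01, -2.15] [-0.2, 32.0, -0.0]
[-2.24, -0.01, -2.34] [-0.2, 36.0, -0.0]
[-2.58, -0.01, -2.5] [-0.2, 40.0, -0.0]
[-2.92, -0.01, -2.64] [-0.2, 44.0, -0.0]
[-3.27, -0.01, -2.76] [-0.2, 48.0, -0.0]
[-3.63, -0.01, -2.85] [-0.1, 52.0, -0.1]
[-3.99, -0.01, -2.91] [-0.1, 56.0, -0.1]
[-4.36, -0.01, -2.95] [-0.1, 60.0, -0.1]
[-4.73, -0.01, -2.97] [-0.1, 64.0, -0.1]
[-5.1, -0.01, -2.95] [-0.1, 68.0, -0.1]
[-5.47, -0.01, -2.92] [-0.1, 72.0, -0.1]
[-5.83, -0.01, -2.85] [-0.1, 76.0, -0.1]
```

>>> apply_moves(claw=[0.15,0.15,0.15,0.15,0.15,0.15,0.15,0.15,0.15,0.15,0.15,0.15,0.15,0.15,0.15,0.15,0.15,0.15,0.15,0.15], translation=[[-0.17,0,-0.32],[-0.36,0,-0.64],[-0.58,0,-0.94],[-0.82,0,-1.22],[-1.07,0,-1.49],[-1.35,0,-1.74],[-1.64,0,-1.96],[-1.94,0,-2.17],[-2.26,0,-2.36],[-2.6,0,-2.52],[-2.94,0,-2.66],[-3.29,0,-2.78],[-3.65,0,-2.86],[-4.01,0,-2.93],[-4.38,0,-2.97],[-4.75,0,-2.98],[-5.12,0,-2.97],[-5.49,0,-2.93],[-5.85,0,-2.87],[-5.85,0,-2.87]], delta_rot=[[0,4,0],[0,8,0],[0,12,0],[0,16,0],[0,20,0],[0,24,0],[0,28,0],[0,32,0],[0,36,0],[0,40,0],[0,44,0],[0,48,0],[0,52,0],[0,56,0],[0,60,0],[0,64,0],[0,68,0],[0,72,0],[0,76,0],[0,76,0]])

```text
time: 19.68
tcp_pos: [642.2, -182.6, 279.2]
tool_rot: [0.025, -2.291, 0.011]
wrist_force: [1.3, 6.5, -4.0]
grip_width: 0.312
```

>>> apply_moves(claw=[0.15,0.15,0.15,0.15,0.15,0.7,0.7,0.7,0.7,0.7,0.7,0.7,0.7,0.7,0.7,0.7], translation=[[-0.07,0,-0.36],[-0.28,0,-0.68],[-0.42,0,-0.85],[-0.42,0,-0.85],[-0.42,0,-0.85],[-0.42,0,-0.85],[-0.42,0,-0.85],[-0.42,0,-0.85],[-0.42,0,-0.85],[-0.41,0,-1.6],[-0.27,0,-2.3],[0.1,0,-3],[0.58,0,-3.4],[1.2,0,-3.6],[1.2,0,-3.6],[1.2,0,-3.6]], delta_rot=[[0,4,0],[0,7,0],[0,8,0],[0,8,0],[0,8,0],[0,8,0],[0,8,0],[0,8,0],[0,8,0],[0,4,0],[0,-3,0],[0,-10,0],[0,-17,0],[0,-24,0],[0,-30,0],[0,-30,0]])

```text
time: 21.02
tcp_pos: [715.9, -180.9, 417.4]
tool_rot: [0.028, -2.831, 0.008]
wrist_force: [-0.2, 0.4, 1.3]
grip_width: 0.699
```

```bash
python3 - <<'E'
from h import *
s=st()
p,d=bot.grab_frame("scene"); cv2.imwrite("pics/s2.png",p[100:350,200:600,::-1].repeat(2,0).repeat(2,1))
p,d=bot.grab_frame("top"); cv2.imwrite("pics/t2.png",cv2.resize(p[100:275,170:460,::-1],None,fx=2.75,fy=2.75,interpolation=cv2.INTER_CUBIC))
rows([(np.array([500,-100,430.]),tiltR(0,0))])
E
```

```text
t 21.02 q [-0.25  0.53  0.62 -0.11  2.29 -1.9 ] p [ 715.9 -180.9  417.4] z [-0.31 -0.01 -0.95] y [-0.02  1.   -0.  ] F [-0.2  0.4  1.3] g 0.699
[5.25, 2.14, 1.3] [-0.2, -18.7, 1.2]
```

View pics/s2.png

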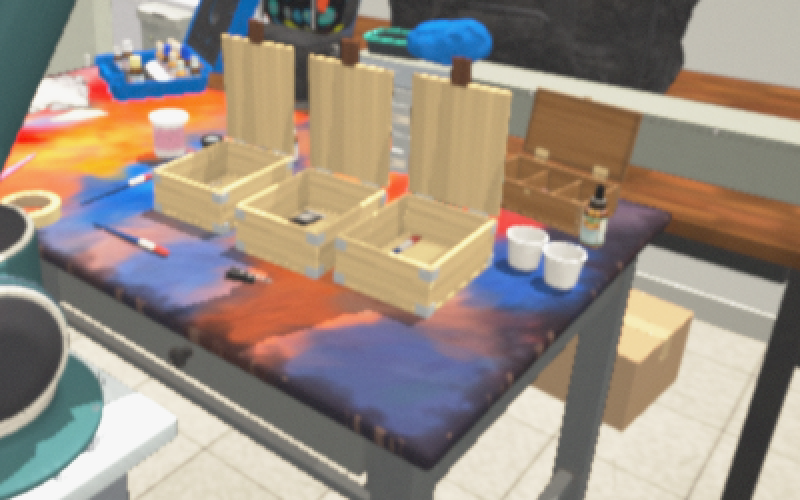

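View pics/t2.png

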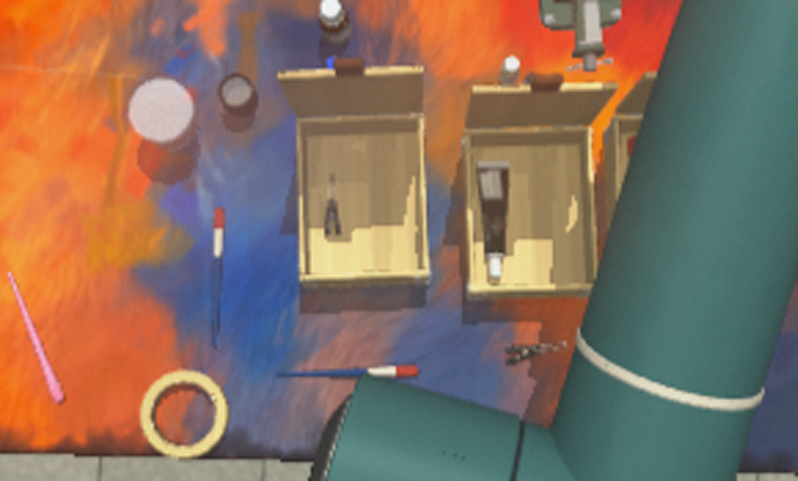

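```bash
python3 - <<'E'
from h import *
rows([(np.array([600,-80,450.]),tiltR(0,0)),(np.array([500,120,420.]),tiltR(0,np.radians(0)))])
E
```

```text
[3.03, 2.59, 0.03] [-0.2, -18.7, 1.2]
[5.06, 7.64, 1.5] [-0.2, -18.7, 1.2]
```

>>> apply_moves(claw=[0.7,0.7,0.7,0.7,0.7,0.7,0.7,0.7,0.7,0.7,0.7,0.7,0.7,0.7,0.7,0.7], translation=[[0.7,0.6,0],[1.5,1.3,0],[2.2,2,0],[3,2.6,0],[3.4,3.5,0.3],[3.8,4.5,0.6],[4.2,5.5,0.9],[4.6,6.5,1.2],[5.06,7.64,1.5],[5.06,7.64,1.5],[5.06,7.64,1.5],[5.06,7.64,1.5],[5.06,7.64,1.5],[5.06,7.64,1.5],[5.06,7.64,1.5],[5.06,7.64,1.5]], delta_rot=[[0,-5,0],[0,-10,0],[0,-15,1],[0,-18.7,1],[0,-18.7,1.2],[0,-18.7,1.2],[0,-18.7,1.2],[0,-18.7,1.2],[0,-18.7,1.2],[0,-18.7,1.2],[0,-18.7,1.2],[0,-18.7,1.2],[0,-18.7,1.2],[0,-18.7,1.2],[0,-18.7,1.2],[0,-18.7,1.2]])

```text
time: 22.45
tcp_pos: [500.6, 119.3, 419.6]
tool_rot: [-0.001, -3.141, 0.008]
wrist_force: [0.4, -0.3, 0.5]
grip_width: 0.697
```

```bash
python3 - <<'E'
from h import *
s=st()
p,d=bot.grab_frame("wrist"); m=bot.camera_model("wrist")
cv2.imwrite("pics/w10.png",p[:,:,::-1]); np.savez("/tmp/w10.npz",p=p,d=d,K=m["intrinsics"],T=m["camera_from_world"])
for q in ["brush_1_mid","clip_1_mid","tube_1_mid"]:
    for i,r in enumerate(bot.trace("wrist",q)[:6]):
        b=r["bbox"]; reg=r["region"]; v,u=np.nonzero(reg)
        if len(u)<10: continue
        W=unproj("wrist",np.c_[u,v],5,m=m)[:,:2]
        (c,sz,a)=cv2.minAreaRect(W.astype(np.float32)); 
        print(q,round(r["conf"],2),np.round(b),"c",np.round(c,1),np.round(sz,1),round(a,1), "z",np.round(np.median(unproj("wrist",np.c_[u,v],depth=d[v,u],m=m)[:,2]),1))
E
```

```text
t 22.45 q [ 0.19 -0.21  1.41 -0.    1.94 -1.38] p [500.6 119.3 419.6] z [-0. -0. -1.] y [ 0.  1. -0.] F [ 0.4 -0.3  0.5] g 0.697
brush_1_mid 0.88 [372.  75. 103.  13.] c [389.1 201.8] [ 13.9 166.4] 1.7 z 9.1
brush_1_mid 0.57 [602.  93.  28.  98.] c [420.2 584.1] [168.8  15. ] 24.2 z 9.1
clip_1_mid 0.68 [235.  94.  43.  16.] c [417.1 -21.3] [21.  69.4] 6.1 z 11.4
clip_1_mid 0.56 [359. 313.  70. 101.] c [839.4 197.2] [226.6 151.8] 0.1 z 184.8
tube_1_mid 0.39 [112. 293. 153.  54.] c [ 778.6 -299.8] [ 72.3 334.5] 15.2 z 125.6
```

View pics/w10.png

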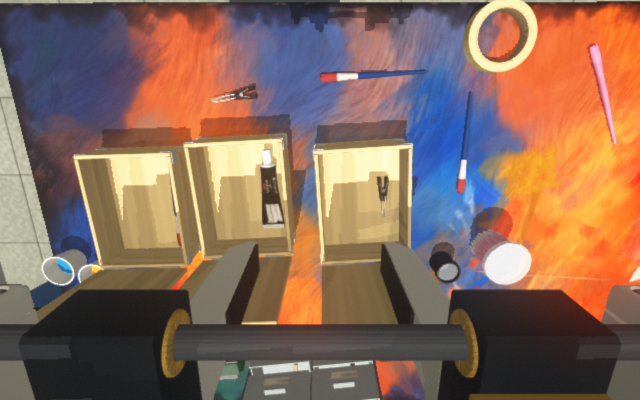

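```bash
cat > plan.py <<'E'
from h import *
def pose(x,y,z,yawdeg): return (np.array([x,y,z],float), down(np.radians(yawdeg)))
def go(*ps):
    s=st(); 
    rows([pose(*p) for p in ps],s)
E
python3 - <<'E'
from plan import *
z=np.load("/tmp/w10.npz"); p=z["p"]; m=dict(intrinsics=z["K"],camera_from_world=z["T"])
cv2.imwrite("pics/c10.png",cv2.resize(p[30:210,200:630,::-1],None,fx=1.8,fy=1.8,interpolation=cv2.INTER_CUBIC))
# brush B by endpoints
print(unproj("wrist",[[470,93],[461,192],[426,71],[320,77]],5,m=m).round(1))
go((389,202,150,1.7),(389,202,60,1.7),(389,202,19,1.7))
E
```

```text
[[416.  364.9   5. ]
 [584.8 370.9   5. ]
 [382.2 289.6   5. ]
 [391.4 118.7   5. ]]
t 22.65 q [ 0.19 -0.21  1.41 -0.    1.94 -1.38] p [500.1 119.6 420. ] z [ 0. -0. -1.] y [ 0.  1. -0.] F [-0.3 -0.6 -0.5] g 0.694
[2.78, 2.09, 6.74] [-0.2, 0.2, 88.3]
[2.78, 2.1, 8.99] [-0.2, 0.2, 88.3]
[2.78, 2.1, 10.01] [-0.2, 0.2, 88.3]
```

View pics/c10.png

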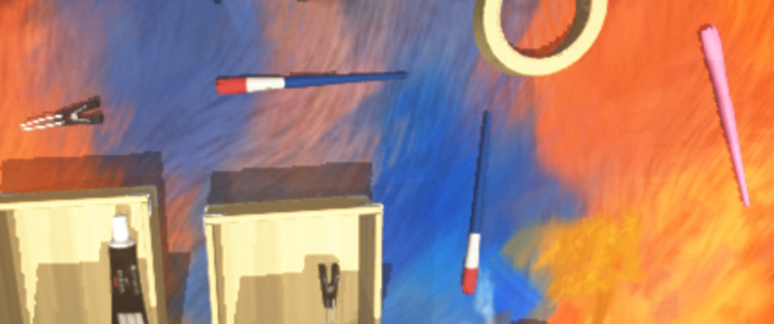

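>>> apply_moves(claw=[0.5,0.5,0.5,0.5,0.5,0.5,0.5,0.5,0.5,0.5,0.5,0.5,0.5,0.5,0.5,0.5,0.5,0.5,0.5,0.5], translation=[[0.8,0.6,1],[1.6,1.2,2],[2.4,1.8,3],[2.8,2.12,4],[2.8,2.12,5],[2.8,2.12,6],[2.8,2.12,7],[2.8,2.12,8],[2.8,2.12,8.6],[2.8,2.12,8.9],[2.8,2.12,8.9],[2.8,2.12,8.9],[2.8,2.12,8.9],[2.8,2.12,8.9],[2.8,2.12,8.9],[2.8,2.12,9.4],[2.8,2.12,9.8],[2.8,2.12,10.01],[2.8,2.12,10.01],[2.8,2.12,10.01]], delta_rot=[[0,0,7],[0,0,14],[0,0,21],[0,0,28],[0,0,35],[0,0,42],[0,0,49],[0,0,56],[0,0,63],[0,0,70],[0,0,77],[0,0,84],[0,0,87],[0,0,87],[0,0,87],[0,0,87],[0,0,87],[0,0,87],[0,0,87],[0,0,87]])

```text
time: 24.32
tcp_pos: [388.3, 202.6, 19.4]
tool_rot: [2.16, 2.277, -0.005]
wrist_force: [0.3, 0.8, -0.2]
grip_width: 0.499
```

```bash
python3 - <<'E'
from plan import *
p,d=bot.grab_frame("wrist"); cv2.imwrite("pics/w11.png",p[:,:,::-1])
go((387.5,203.5,19,3))
E
```

```text
t 24.37 q [ 0.43 -0.31  2.14 -0.    1.3   0.37] p [388.6 202.8  20. ] z [ 0. -0. -1.] y [1.   0.05 0.  ] F [-0.4 -0.6  0. ] g 0.501
[0.02, -0.03, 0.02] [0.0, 0.2, 0.0]
```

View pics/w11.png

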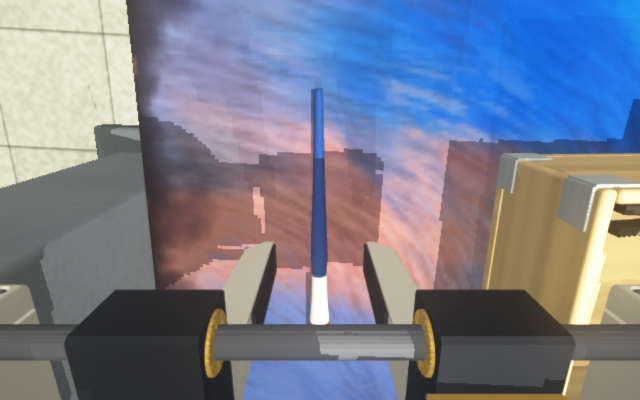

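>>> apply_moves(claw=[0,0,0,0,0,0,0,0,0,0,0,0,0,0], translation=[[0,0,0.05],[0,0,0.05],[0,0,0.05],[0,0,0.05],[0,0,0.05],[0,0,0.05],[0,0,0.05],[0,0,0.05],[0,0,-0.3],[0,0,-0.8],[0,0,-1.5],[0,0,-2.5],[0,0,-3],[0,0,-3]], delta_rot=[[0,0,0],[0,0,0],[0,0,0],[0,0,0],[0,0,0],[0,0,0],[0,0,0],[0,0,0],[0,0,0],[0,0,0],[0,0,0],[0,0,0],[0,0,0],[0,0,0]], newtons=15)

```text
time: 25.53
tcp_pos: [390.0, 204.0, 144.9]
tool_rot: [2.158, 2.275, 0.006]
wrist_force: [0.8, 0.6, 0.2]
grip_width: 0.009
```

```bash
python3 - <<'E'
from plan import *
p,d=bot.grab_frame("wrist"); cv2.imwrite("pics/w12.png",p[:,:,::-1])
c=np.array([601.8,-184.6]); yaw=BOX["R"]["yaw"]; t=c+np.array([0,-20]); print(t)
go((t[0],t[1],180,-64),(t[0],t[1],42,-64))
E
```

```text
[ 601.8 -204.6]
t 25.58 q [ 0.43 -0.4   2.01 -0.    1.53  0.37] p [389.4 203.7 142.2] z [ 0. -0. -1.] y [1.   0.05 0.  ] F [ 0.3 -0.5 -0. ] g 0.012
[-10.48, 4.77, -0.89] [0.3, -0.0, 67.0]
[-10.47, 4.75, 2.56] [0.3, -0.0, 67.0]
```

View pics/w12.png

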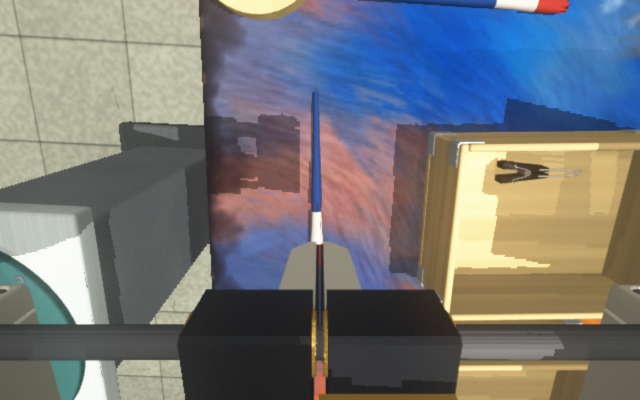

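```bash
python3 - <<'E'
from plan import *
p,d=bot.grab_frame("wrist"); m=bot.camera_model("wrist"); s=bot.state()
Rt=R.from_rotvec(s["tool_rot"])
for v in range(236,292,4):
    for u in (305,330):
        P=unproj("wrist",[[u,v]],depth=[d[v,u]],m=m)[0]
        print(v,u,d[v,u].round(0),(Rt.inv().apply(P-s["tcp_pos"])).round(1),end=" | ")
    print()
for k in (0,17): print(k,proj("wrist",s["tcp_pos"]+Rt.apply([9,0,k]),m))
E
```

```text
236 305 346.0 [-53.4 -14.2 141.9] | 236 330 346.0 [-53.5  11.  142.2] | 
240 305 349.0 [-58.5 -14.3 143.6] | 240 330 348.0 [-57.9  11.  142.3] | 
244 305 176.0 [  9.7  -7.2 -16. ] | 244 330 177.0 [  9.5   5.6 -15.7] | 
248 305 172.0 [  9.4  -7.  -20.2] | 248 330 173.0 [  9.1   5.5 -19.5] | 
252 305 168.0 [  9.2  -6.9 -24.4] | 252 330 168.0 [  9.2   5.4 -24.3] | 
256 305 163.0 [  9.6  -6.7 -29.4] | 256 330 163.0 [ 10.    5.2 -30.2] | 
260 305 159.0 [  9.8  -6.5 -34. ] | 260 330 161.0 [  9.    5.1 -32.5] | 
264 305 155.0 [  9.9  -6.3 -38.1] | 264 330 156.0 [  9.4   5.  -37.1] | 
268 305 153.0 [  9.4  -6.2 -40.8] | 268 330 154.0 [  8.8   4.9 -39.7] | 
272 305 150.0 [  9.1  -6.1 -43.9] | 272 330 149.0 [  9.7   4.7 -44.9] | 
276 305 146.0 [  9.1  -6.  -47.4] | 276 330 146.0 [  9.2   4.7 -47.5] | 
280 305 144.0 [  8.9  -5.8 -50.4] | 280 330 142.0 [  9.8   4.5 -51.8] | 
284 305 140.0 [  9.5  -5.7 -54.5] | 284 330 140.0 [  9.4   4.5 -54.3] | 
288 305 137.0 [  9.5  -5.6 -57.5] | 288 330 137.0 [  9.3   4.4 -57.2] | 
0 [[319.09259186 233.16300366]]
17 [[319.11306622 222.27660547]]
```

>>> apply_moves(claw=[0.4,0.4,0.4,0.4,0.4,0.4,0.4,0.4,0.4,0.4], translation=[[0.01,-0.04,0.8],[0.01,-0.04,1.6],[0.01,-0.04,2.4],[0.01,-0.04,2.9],[0.01,-0.04,3.05],[0.01,-0.04,3.1],[0.01,-0.04,3.15],[0.01,-0.04,3.2],[0.01,-0.04,3.25],[0.01,-0.04,3.25]], delta_rot=[[0,0,0],[0,0,0],[0,0,0],[0,0,0],[0,0,0],[0,0,0],[0,0,0],[0,0,0],[0,0,0],[0,0,0]])

```text
time: 26.47
tcp_pos: [387.7, 203.4, 10.8]
tool_rot: [2.159, 2.276, -0.0]
wrist_force: [1.1, -1.1, -0.4]
grip_width: 0.397
```

```bash
python3 - <<'E'
from plan import *
p,d=bot.grab_frame("wrist"); m=bot.camera_model("wrist"); s=bot.state()
cv2.imwrite("pics/w13.png",cv2.resize(p[180:320,200:440,::-1],None,fx=3,fy=3))
go((388,203.5,0,3))
Rt=R.from_rotvec(s["tool_rot"])
for v in range(236,262,3):
    for u in (275,282,360,365,320):
        P=unproj("wrist",[[u,v]],depth=[d[v,u]],m=m)[0]
        print(v,u,P.round(0),end=" | ")
    print()
E
```

```text
t 26.52 q [ 0.43 -0.3   2.16 -0.    1.29  0.38] p [387.6 203.4  10.8] z [ 0. -0. -1.] y [1.   0.05 0.  ] F [0.5 0.  0.2] g 0.397
[0.0, 0.01, 0.27] [0.2, 0.2, 0.0]
236 275 [361. 205.  -0.] | 236 282 [366. 205.  -0.] | 236 360 [412. 207.  -1.] | 236 365 [415. 207.  -0.] | 236 320 [388. 210.  10.] | 
239 275 [361. 203.   0.] | 239 282 [366. 203.   0.] | 239 360 [412. 205.  -1.] | 239 365 [415. 206.   0.] | 239 320 [388. 209.  11.] | 
242 275 [364. 212.  25.] | 242 282 [366. 201.  -0.] | 242 360 [408. 214.  24.] | 242 365 [411. 213.  22.] | 242 320 [388. 207.  11.] | 
245 275 [365. 211.  27.] | 245 282 [368. 210.  23.] | 245 360 [408. 214.  28.] | 245 365 [410. 214.  28.] | 245 320 [388. 205.  10.] | 
248 275 [365. 211.  30.] | 248 282 [368. 210.  28.] | 248 360 [408. 214.  31.] | 248 365 [410. 214.  31.] | 248 320 [388. 203.  10.] | 
251 275 [365. 211.  33.] | 251 282 [369. 210.  31.] | 251 360 [407. 213.  33.] | 251 365 [410. 214.  35.] | 251 320 [388. 202.  11.] | 
254 275 [366. 211.  37.] | 254 282 [369. 210.  33.] | 254 360 [407. 212.  34.] | 254 365 [409. 214.  38.] | 254 320 [388. 200.  11.] | 
257 275 [366. 212.  41.] | 257 282 [369. 208.  34.] | 257 360 [407. 212.  37.] | 257 365 [409. 214.  41.] | 257 320 [388. 198.  11.] | 
260 275 [367. 212.  44.] | 260 282 [369. 207.  34.] | 260 360 [407. 212.  41.] | 260 365 [408. 214.  44.] | 260 320 [389. 196.  11.] |
```

View pics/w13.png

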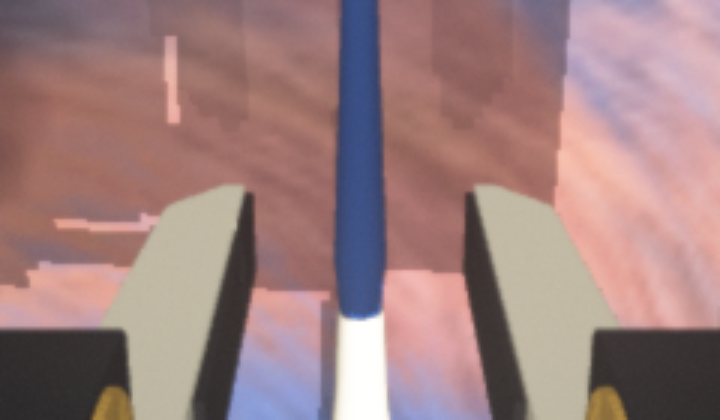

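>>> apply_moves(claw=[0.4,0.4,0.4,0.4,0.4,0.4,0.4], translation=[[0,0,0.15],[0,0,0.25],[0,0,0.35],[0,0,0.4],[0,0,0.45],[0,0,0.48],[0,0,0.48]], delta_rot=[[0,0,0],[0,0,0],[0,0,0],[0,0,0],[0,0,0],[0,0,0],[0,0,0]])

```text
time: 27.1
tcp_pos: [387.6, 203.3, -8.6]
tool_rot: [2.159, 2.276, -0.001]
wrist_force: [0.3, 0.2, 0.9]
grip_width: 0.401
```

```bash
python3 - <<'E'
from plan import *
p,d=bot.grab_frame("wrist"); m=bot.camera_model("wrist"); s=st()
for v in range(230,262,3):
    for u in (275,280,360,365):
        P=unproj("wrist",[[u,v]],depth=[d[v,u]],m=m)[0]
        print(v,u,P.round(0),end=" | ")
    print()
E
```

```text
t 27.15 q [ 0.43 -0.28  2.17 -0.    1.25  0.38] p [387.7 203.3  -8.4] z [ 0. -0. -1.] y [1.   0.05 0.  ] F [-0.6  0.4  0.1] g 0.401
230 275 [364. 217.   1.] | 230 280 [366. 216.  -0.] | 230 360 [408. 219.   0.] | 230 365 [411. 220.   1.] | 
233 275 [364. 215.   0.] | 233 280 [366. 215.   1.] | 233 360 [409. 218.   1.] | 233 365 [411. 217.   0.] | 
236 275 [364. 213.   0.] | 236 280 [366. 213.   1.] | 236 360 [409. 216.   1.] | 236 365 [411. 216.   0.] | 
239 275 [364. 211.  -0.] | 239 280 [366. 212.   1.] | 239 360 [409. 214.   1.] | 239 365 [412. 214.   0.] | 
242 275 [364. 211.   4.] | 242 280 [367. 212.   4.] | 242 360 [408. 214.   5.] | 242 365 [411. 214.   4.] | 
245 275 [365. 212.   8.] | 245 280 [367. 212.   8.] | 245 360 [408. 213.   7.] | 245 365 [411. 214.   8.] | 
248 275 [365. 212.  12.] | 248 280 [367. 211.  10.] | 248 360 [408. 214.  11.] | 248 365 [410. 213.  10.] | 
251 275 [365. 212.  15.] | 251 280 [368. 210.  11.] | 251 360 [407. 213.  13.] | 251 365 [410. 214.  16.] | 
254 275 [366. 212.  18.] | 254 280 [368. 210.  14.] | 254 360 [407. 213.  16.] | 254 365 [409. 214.  18.] | 
257 275 [366. 212.  22.] | 257 280 [368. 210.  18.] | 257 360 [407. 213.  20.] | 257 365 [409. 214.  21.] | 
260 275 [367. 211.  24.] | 260 280 [369. 210.  21.] | 260 360 [407. 212.  22.] | 260 365 [408. 214.  25.] |
```

>>> apply_moves(claw=[0,0,0,0,0,0,0,0,0,0,0,0,0], translation=[[0,0,0.02],[0,0,0.02],[0,0,0.02],[0,0,0.02],[0,0,0.02],[0,0,0.02],[0,0,0.02],[0,0,-0.3],[0,0,-0.8],[0,0,-1.5],[0,0,-2.5],[0,0,-3],[0,0,-3]], delta_rot=[[0,0,0],[0,0,0],[0,0,0],[0,0,0],[0,0,0],[0,0,0],[0,0,0],[0,0,0],[0,0,0],[0,0,0],[0,0,0],[0,0,0],[0,0,0]], newtons=15)

```text
time: 28.23
tcp_pos: [389.0, 204.5, 116.5]
tool_rot: [2.157, 2.275, 0.009]
wrist_force: [0.8, -0.9, 0.4]
grip_width: 0.139
```

```bash
python3 - <<'E'
from plan import *
p,d=bot.grab_frame("wrist"); cv2.imwrite("pics/w14.png",p[:,:,::-1])
t=[601.8,-204.6]
go((390,203,170,3),(t[0],t[1],150,-64),(t[0],t[1],20,-64))
E
```

```text
t 28.28 q [ 0.43 -0.39  2.05 -0.    1.48  0.38] p [388.3 204.1 113.8] z [ 0.01 -0.   -1.  ] y [1.   0.05 0.01] F [-0.1 -0.5 -0.9] g 0.135
[-0.03, 0.05, -1.4] [0.4, 0.1, 0.0]
[-10.49, 4.8, -0.85] [0.4, -0.1, 67.0]
[-10.48, 4.78, 2.4] [0.4, -0.1, 67.0]
```

View pics/w14.png

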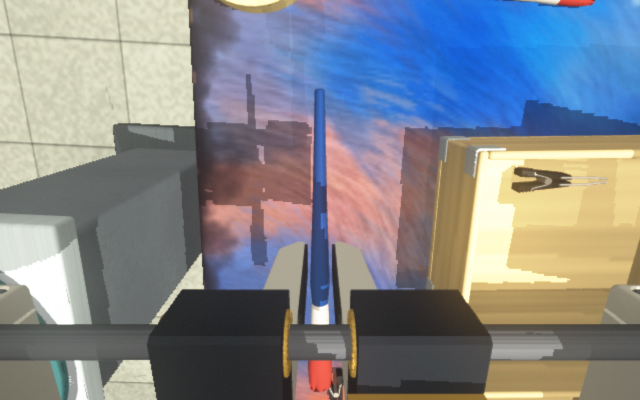

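```bash
python3 - <<'E'
from plan import *
go((590,-204,150,-64),(594,-204,90,-64),(598,-204,7,-64))
E
```

```text
t 28.28 q [ 0.43 -0.39  2.05 -0.    1.48  0.38] p [388.3 204.1 113.8] z [ 0.01 -0.   -1.  ] y [1.   0.05 0.01] F [-0.1 -0.5 -0.9] g 0.135
[-10.46, 4.5, -0.86] [0.4, -0.1, 67.0]
[-10.46, 4.59, 0.64] [0.4, -0.1, 67.0]
[-10.46, 4.68, 2.72] [0.4, -0.1, 67.0]
```

>>> apply_moves(claw=[0,0,0,0,0,0,0,0,0,0,0,0,0,0,0,0,0,0,0,0], translation=[[-0.6,0.2,-0.5],[-1.4,0.6,-0.86],[-2.2,1,-0.86],[-3,1.3,-0.86],[-3.8,1.7,-0.86],[-4.6,2,-0.86],[-5.4,2.3,-0.86],[-6.2,2.7,-0.86],[-7,3,-0.86],[-7.8,3.4,-0.86],[-8.6,3.7,-0.86],[-9.4,4,-0.86],[-10,4.3,-0.86],[-10.46,4.5,-0.86],[-10.46,4.5,-0.86],[-10.46,4.5,-0.86],[-10.46,4.5,-0.86],[-10.46,4.5,-0.86],[-10.46,4.5,-0.86],[-10.46,4.5,-0.86]], delta_rot=[[0,0,3],[0,0,8],[0,0,13],[0,0,18],[0,0,23],[0,0,28],[0,0,33],[0,0,38],[0,0,43],[0,0,48],[0,0,53],[0,0,58],[0,0,63],[0,0,67],[0,0,67],[0,0,67],[0,0,67],[0,0,67],[0,0,67],[0,0,67]])

```text
time: 29.95
tcp_pos: [589.8, -203.4, 150.3]
tool_rot: [3.057, 0.709, 0.009]
wrist_force: [0.3, 0.1, -0.5]
grip_width: 0.135
```

```bash
python3 - <<'E'
from plan import *
p,d=bot.grab_frame("wrist"); cv2.imwrite("pics/w15.png",p[:,:,::-1])
go((594,-204,90,-64),(598,-204,50,-64),(598,-204,7,-64))
E
```

```text
t 30.0 q [-0.37  0.02  1.63  0.    1.48  0.74] p [ 589.9 -203.5  150.4] z [ 0.01 -0.   -1.  ] y [ 0.44 -0.9   0.  ] F [ 0.8  0.  -0.2] g 0.138
[0.08, 0.05, 1.51] [0.3, -0.3, 0.1]
[0.16, 0.09, 2.51] [0.3, -0.3, 0.1]
[0.16, 0.08, 3.59] [0.3, -0.3, 0.1]
```

View pics/w15.png

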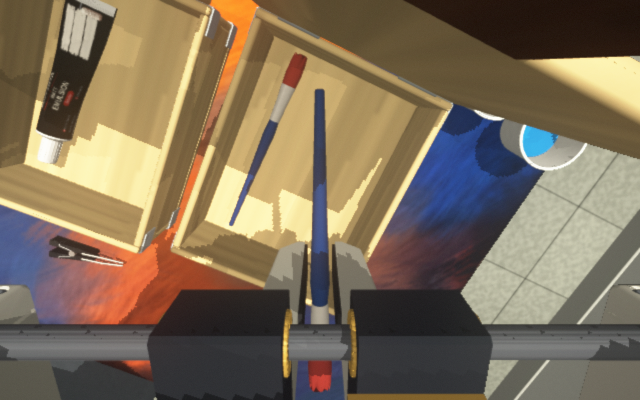

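>>> apply_moves(claw=[0,0,0,0,0,0,0,0,0], translation=[[0.04,0.02,0.7],[0.08,0.05,1.5],[0.16,0.09,2],[0.16,0.09,2.5],[0.16,0.09,2.9],[0.16,0.09,3.2],[0.16,0.09,3.4],[0.16,0.09,3.55],[0.16,0.09,3.55]], delta_rot=[[0,0,0],[0,0,0],[0,0,0],[0,0,0],[0,0,0],[0,0,0],[0,0,0],[0,0,0],[0,0,0]])

```text
time: 30.75
tcp_pos: [597.9, -204.1, 7.8]
tool_rot: [3.058, 0.709, 0.009]
wrist_force: [0.1, -0.6, -0.3]
grip_width: 0.139
```

```bash
python3 - <<'E'
from plan import *
p,d=bot.grab_frame("wrist"); cv2.imwrite("pics/w16.png",p[:,:,::-1])
st()
E
```

```text
t 30.8 q [-0.37  0.14  1.74  0.    1.25  0.75] p [ 598.2 -204.2    8.6] z [ 0.01 -0.   -1.  ] y [ 0.44 -0.9   0.  ] F [ 0.4  0.1 -0.5] g 0.137
```

View pics/w16.png

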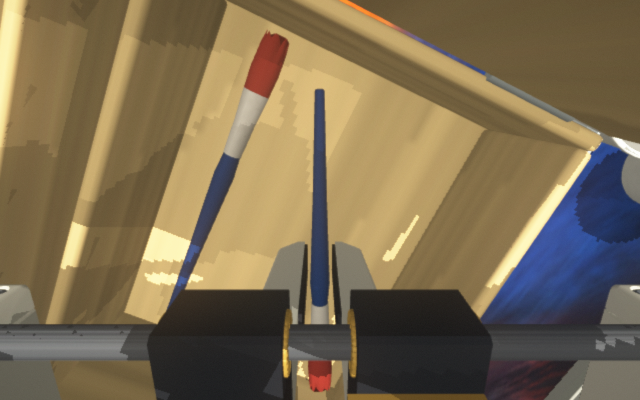

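Inside the box with no contact force. Release gently and lift.

>>> apply_moves(claw=[0.35,0.35,0.35,0.35,0.35,0.35,0.35,0.35,0.35,0.35,0.35,0.35,0.35], translation=[[0,0,0.1],[0,0,0.1],[0,0,0.1],[0,0,0.1],[0,0,0.1],[0,0,-0.6],[0,0,-1.4],[0,0,-2.3],[0,0,-3.2],[0,0,-4.2],[0,0,-5],[0,0,-5],[0,0,-5]], delta_rot=[[0,0,0],[0,0,0],[0,0,0],[0,0,0],[0,0,0],[0,0,0],[0,0,0],[0,0,0],[0,0,0],[0,0,0],[0,0,0],[0,0,0],[0,0,0]])

```text
time: 31.88
tcp_pos: [597.5, -204.1, 210.9]
tool_rot: [3.055, 0.708, 0.014]
wrist_force: [0.7, -0.4, -1.2]
grip_width: 0.351
```

```bash
python3 - <<'E'
from plan import *
p,d=bot.grab_frame("wrist"); cv2.imwrite("pics/w17.png",p[:,:,::-1])
p,d=bot.grab_frame("top"); m=bot.camera_model("top"); cv2.imwrite("pics/t3.png",cv2.resize(p[100:275,170:460,::-1],None,fx=2.75,fy=2.75,interpolation=cv2.INTER_CUBIC))
# clip
go((415.5,-6,150,6),(415.5,-6,40,6),(415.5,-6,-8.5,6))
E
```

```text
t 31.98 q [-0.37  0.02  1.55  0.    1.57  0.75] p [ 596.6 -203.8  207.5] z [ 0.01 -0.   -1.  ] y [ 0.44 -0.9   0.  ] F [-0.   0.4 -1. ] g 0.351
[-1.9, -6.44, 1.41] [0.3, -0.1, -69.9]
[-1.91, -6.45, 4.16] [0.3, -0.1, -69.9]
[-1.92, -6.45, 5.37] [0.3, -0.1, -69.9]
```

View pics/w17.png

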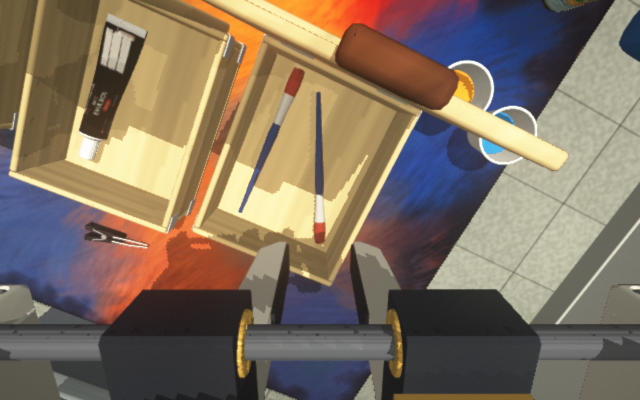

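View pics/t3.png

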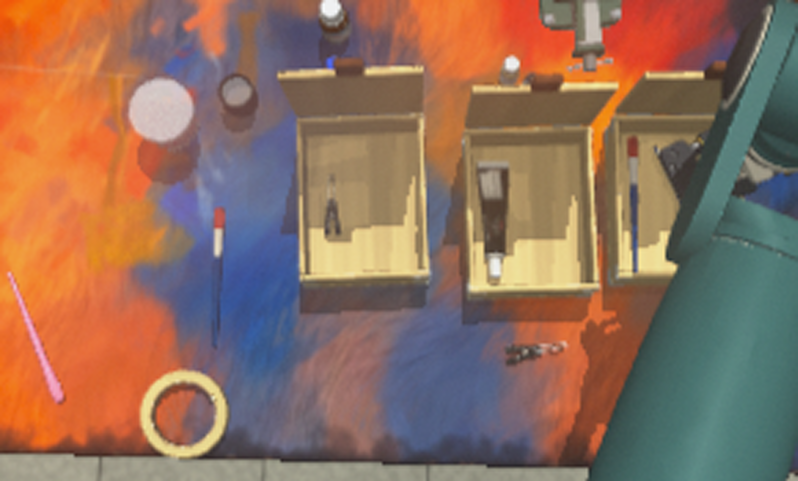

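>>> apply_moves(claw=[0.45,0.45,0.45,0.45,0.45,0.45,0.45,0.45,0.45,0.45,0.45,0.45,0.45,0.45], translation=[[-0.2,-0.7,0],[-0.4,-1.5,0],[-0.6,-2.3,0.3],[-0.8,-3,0.7],[-1.1,-3.8,1.2],[-1.3,-4.5,1.6],[-1.5,-5.2,2],[-1.7,-5.8,2.4],[-1.9,-6.44,2.7],[-1.9,-6.44,2.9],[-1.9,-6.44,2.9],[-1.9,-6.44,2.9],[-1.9,-6.44,2.9],[-1.9,-6.44,2.9]], delta_rot=[[0,0,-6],[0,0,-13],[0,0,-20],[0,0,-27],[0,0,-34],[0,0,-41],[0,0,-48],[0,0,-55],[0,0,-62],[0,0,-68],[0,0,-70],[0,0,-70],[0,0,-70],[0,0,-70]])

```text
time: 33.15
tcp_pos: [415.5, -6.1, 89.8]
tool_rot: [2.1, 2.331, 0.003]
wrist_force: [0.4, 0.4, -0.1]
grip_width: 0.45
```

```bash
python3 - <<'E'
from plan import *
s=st()
p,d=bot.grab_frame("wrist"); m=bot.camera_model("wrist"); cv2.imwrite("pics/w18.png",p[:,:,::-1])
v,u=np.mgrid[0:400,0:640]
P=unproj("wrist",np.c_[u.ravel(),v.ravel()],depth=d.ravel(),m=m).reshape(400,640,3)
mk=(P[...,2]>4)&(P[...,2]<16)&(abs(P[...,0]-415)<40)&(abs(P[...,1]+15)<60)&(d>0)
q=P[mk]; print(len(q), np.percentile(q[:,0],[1,50,99]).round(1),np.percentile(q[:,1],[1,50,99]).round(1)); 
print(cv2.minAreaRect(q[:,:2].astype(np.float32)))
h=q[q[:,2]>9]; print(len(h),cv2.minAreaRect(h[:,:2].astype(np.float32)),h.mean(0))
E
```

```text
t 33.15 q [-0.08 -0.44  2.12 -0.    1.45 -0.18] p [415.5  -6.1  89.8] z [ 0. -0. -1.] y [0.99 0.1  0.  ] F [ 0.4  0.4 -0.1] g 0.45
984 [405.5 420.1 429.8] [-57.5  -9.3  13.4]
((418.1664123535156, -23.658679962158203), (20.283401489257812, 73.80328369140625), 6.518238544464111)
916 ((424.5759582519531, -22.13585662841797), (20.108051300048828, 73.3575668334961), 17.85752296447754) [419.13039527 -13.38024491  12.13123151]
```

View pics/w18.png

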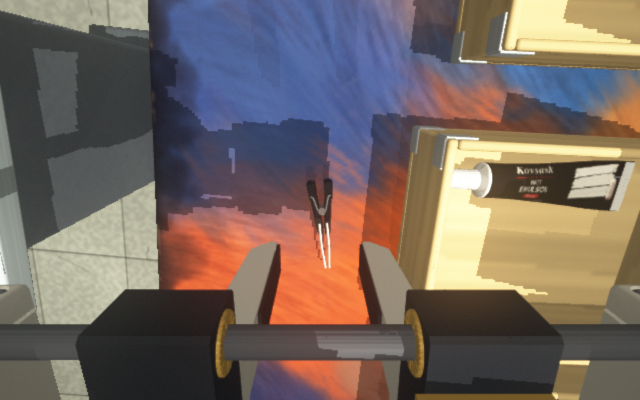

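```bash
python3 - <<'E'
from plan import *
go((416.5,-8,-8.5,6.5))
E
```

```text
t 33.2 q [-0.08 -0.44  2.12 -0.    1.45 -0.18] p [415.7  -6.1  90. ] z [ 0.01 -0.   -1.  ] y [0.99 0.1  0.  ] F [-0.6  0.2  0.3] g 0.45
[-0.04, 0.0, 2.46] [0.3, 0.1, -0.5]
```

>>> apply_moves(claw=[0.45,0.45,0.45,0.45,0.45,0.45,0,0,0,0,0,0,0,0,0,0,0,0], translation=[[-0.04,0,0.8],[-0.04,0,1.6],[-0.04,0,2.1],[-0.04,0,2.35],[-0.04,0,2.46],[-0.04,0,2.46],[-0.04,0,2.46],[-0.04,0,2.46],[-0.04,0,2.46],[-0.04,0,2.46],[-0.04,0,2.46],[-0.04,0,2.46],[-0.04,0,2.46],[-0.04,0,2.1],[-0.04,0,1.5],[-0.04,0,0.7],[-0.04,0,-0.1],[-0.04,0,-0.6]], delta_rot=[[0,0,0],[0,0,0],[0,0,0],[0,0,0],[0,0,0],[0,0,0],[0,0,0],[0,0,0],[0,0,0],[0,0,0],[0,0,0],[0,0,0],[0,0,0],[0,0,0],[0,0,0],[0,0,0],[0,0,0],[0,0,0]], newtons=15)

```text
time: 34.7
tcp_pos: [416.1, -7.7, 117.1]
tool_rot: [2.098, 2.33, 0.006]
wrist_force: [-0.1, 0.5, 0.3]
grip_width: 0.167
```

```bash
python3 - <<'E'
from plan import *
p,d=bot.grab_frame("wrist"); cv2.imwrite("pics/w19.png",p[:,:,::-1])
c=BOX["L"]["h"]-97*np.array([np.cos(BOX["L"]["yaw"]),np.sin(BOX["L"]["yaw"]),0]); print(c)
go((560,165,150,6),(560,165,8,6))
E
```

```text
[591.19140734 189.60931961  79.        ]
t 34.75 q [-0.08 -0.45  2.08 -0.    1.5  -0.18] p [417.3  -7.8 120.1] z [ 0.01 -0.   -1.  ] y [0.99 0.1  0.01] F [ 0.2 -0.2  4.5] g 0.17
[3.92, 4.01, -0.72] [0.6, 0.2, -0.0]
[3.93, 3.97, 2.83] [0.6, 0.2, -0.0]
```

View pics/w19.png

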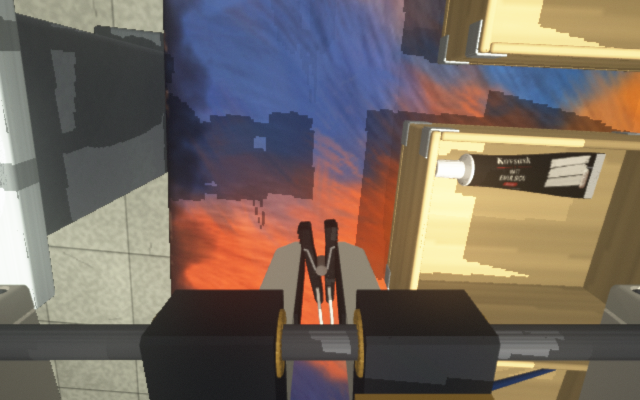

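>>> apply_moves(claw=[0,0,0,0,0,0,0,0,0,0,0,0,0,0,0,0,0,0,0,0], translation=[[0,0,-0.7],[0.6,0.5,-0.9],[1.2,1.1,-0.9],[1.8,1.7,-0.9],[2.4,2.3,-0.9],[3,2.9,-0.9],[3.6,3.4,-0.9],[4.2,3.9,-0.9],[4.4,4,-0.9],[4.4,4,-0.9],[4.4,4,0],[4.4,4,0.8],[4.4,4,1.5],[4.4,4,2.1],[4.4,4,2.6],[4.4,4,2.85],[4.4,4,2.85],[4.4,4,2.85],[4.4,4,2.85],[4.4,4,2.85]], delta_rot=[[0,0,0],[0,0,0],[0,0,0],[0,0,0],[0,0,0],[0,0,0],[0,0,0],[0,0,0],[0,0,0],[0,0,0],[0,0,0],[0,0,0],[0,0,0],[0,0,0],[0,0,0],[0,0,0],[0,0,0],[0,0,0],[0,0,0],[0,0,0]])

```text
time: 36.42
tcp_pos: [560.0, 183.8, 8.9]
tool_rot: [2.095, 2.326, 0.012]
wrist_force: [-0.8, 0.5, -0.3]
grip_width: 0.173
```

```bash
python3 - <<'E'
from plan import *
st()
p,d=bot.grab_frame("wrist"); cv2.imwrite("pics/w20.png",p[:,:,::-1])
E
```

```text
t 36.42 q [ 0.28  0.05  1.84 -0.01  1.24  0.17] p [560.  183.8   8.9] z [ 0.01 -0.   -1.  ] y [0.99 0.1  0.01] F [-0.8  0.5 -0.3] g 0.173
```

View pics/w20.png

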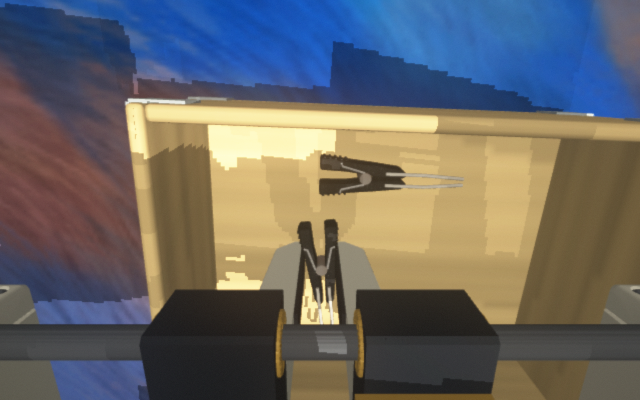

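Clip is inside box L, clear of the other clip. Release and lift.

>>> apply_moves(claw=[0.4,0.4,0.4,0.4,0.4,0.4,0.4,0.4,0.4,0.4,0.4,0.4,0.4], translation=[[0,0,0.05],[0,0,0.05],[0,0,0.05],[0,0,0.05],[0,0,0.05],[0,0,-0.6],[0,0,-1.4],[0,0,-2.3],[0,0,-3.2],[0,0,-4.2],[0,0,-5],[0,0,-5],[0,0,-5]], delta_rot=[[0,0,0],[0,0,0],[0,0,0],[0,0,0],[0,0,0],[0,0,0],[0,0,0],[0,0,0],[0,0,0],[0,0,0],[0,0,0],[0,0,0],[0,0,0]])

```text
time: 37.55
tcp_pos: [558.0, 184.3, 210.7]
tool_rot: [2.094, 2.325, 0.016]
wrist_force: [-0.1, 0.7, -1.7]
grip_width: 0.402
```

```bash
python3 - <<'E'
from plan import *
st()
p,d=bot.grab_frame("wrist"); cv2.imwrite("pics/w21.png",p[:,:,::-1])
# brush B: ends (416,365),(585,371): 
go((500,368,160,92),(500,368,60,92),(500,368,60,-88))
E
```

```text
t 37.55 q [ 0.28 -0.09  1.64 -0.    1.57  0.17] p [558.  184.3 210.7] z [ 0.02 -0.   -1.  ] y [0.99 0.1  0.02] F [-0.1  0.7 -1.7] g 0.402
t 37.6 q [ 0.28 -0.08  1.64 -0.    1.57  0.17] p [557.4 184.1 208.7] z [ 0.01 -0.   -1.  ] y [0.99 0.1  0.01] F [-0.  -0.  -0.3] g 0.401
[4.72, -0.96, 1.19] [0.5, 0.7, -86.0]
[4.73, -1.0, 3.69] [0.5, 0.7, -86.0]
[4.73, -1.0, 3.69] [0.7, -0.5, 94.0]
```

View pics/w21.png

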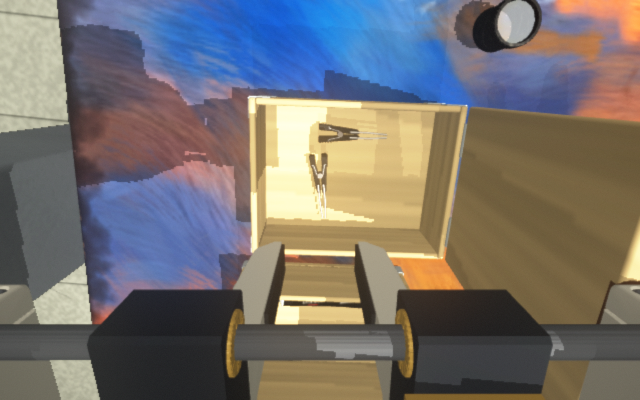

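>>> apply_moves(claw=[0.45,0.45,0.45,0.45,0.45,0.45,0.45,0.45,0.45,0.45,0.45,0.45,0.45,0.45], translation=[[0.8,-0.15,0.2],[1.6,-0.3,0.4],[2.4,-0.5,0.6],[3.2,-0.7,0.8],[4,-0.8,1],[4.7,-0.96,1.2],[4.7,-0.96,1.5],[4.7,-1,1.8],[4.7,-1,1.8],[4.7,-1,1.8],[4.7,-1,1.8],[4.7,-1,1.8],[4.7,-1,1.8],[4.7,-1,1.8]], delta_rot=[[0,0,-7],[0,0,-14],[0,0,-21],[0,0,-28],[0,0,-35],[0,0,-42],[0,0,-49],[0,0,-56],[0,0,-63],[0,0,-70],[0,0,-77],[0,0,-83],[0,0,-86],[0,0,-86]])

```text
time: 38.77
tcp_pos: [498.3, 366.4, 133.6]
tool_rot: [-0.059, 3.13, -0.005]
wrist_force: [-0.5, 0.3, -0.0]
grip_width: 0.449
```

```bash
python3 - <<'E'
from plan import *
p,d=bot.grab_frame("wrist"); m=bot.camera_model("wrist"); cv2.imwrite("pics/w22.png",p[:,:,::-1]); np.savez("/tmp/w22.npz",p=p,d=d,K=m["intrinsics"],T=m["camera_from_world"])
v,u=np.mgrid[0:400,0:640]
P=unproj("wrist",np.c_[u.ravel(),v.ravel()],depth=d.ravel(),m=m).reshape(400,640,3)
mk=(P[...,2]>4)&(P[...,2]<16)&(abs(P[...,0]-500)<110)&(abs(P[...,1]-368)<60)&(d>0)
q=P[mk]; print(len(q),cv2.minAreaRect(q[:,:2].astype(np.float32)),np.median(q[:,2]))
go((500,368,-8.5,92))
E
```

```text
1674 ((500.74530029296875, 364.83905029296875), (170.63037109375, 13.739917755126953), 2.2423622608184814) 9.416662368539534
t 38.82 q [ 0.6   0.02  1.66 -0.01  1.45 -1.01] p [498.4 366.5 133.9] z [ 0.01 -0.   -1.  ] y [-0.03  1.   -0.  ] F [-0.6 -0.5 -0.6] g 0.448
[-0.0, 0.05, 3.56] [-0.2, 0.6, -0.1]
```

View pics/w22.png

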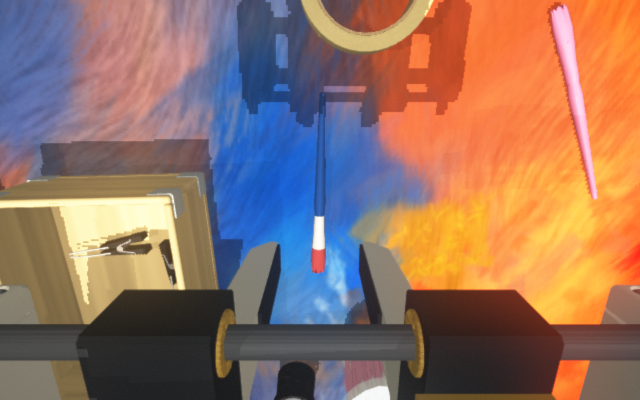

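>>> apply_moves(claw=[0.45,0.45,0.45,0.45,0.45,0.45,0.45,0,0,0,0,0,0,0,0,0,0,0,0,0], translation=[[-0.05,-0.03,0.8],[-0.05,-0.03,1.6],[-0.05,-0.03,2.4],[-0.05,-0.03,3],[-0.05,-0.03,3.4],[-0.05,-0.03,3.56],[-0.05,-0.03,3.56],[-0.05,-0.03,3.56],[-0.05,-0.03,3.56],[-0.05,-0.03,3.56],[-0.05,-0.03,3.56],[-0.05,-0.03,3.56],[-0.05,-0.03,3.56],[-0.05,-0.03,3.56],[-0.05,-0.03,3.3],[-0.05,-0.03,2.7],[-0.05,-0.03,1.9],[-0.05,-0.03,1],[-0.05,-0.03,0],[-0.05,-0.03,-0.4]], delta_rot=[[0,0.5,0],[0,0.5,0],[0,0.5,0],[0,0.5,0],[0,0.5,0],[0,0.5,0],[0,0.5,0],[0,0.5,0],[0,0.5,0],[0,0.5,0],[0,0.5,0],[0,0.5,0],[0,0.5,0],[0,0.5,0],[0,0.5,0],[0,0.5,0],[0,0.5,0],[0,0.5,0],[0,0.5,0],[0,0.5,0]], newtons=15)

```text
time: 40.48
tcp_pos: [501.2, 366.1, 156.7]
tool_rot: [-0.053, 3.133, 0.001]
wrist_force: [0.5, -0.3, 0.1]
grip_width: 0.134
```

```bash
python3 - <<'E'
from plan import *
p,d=bot.grab_frame("wrist"); cv2.imwrite("pics/w23.png",p[:,:,::-1])
go((500,250,190,105),(570,0,190,115),(590,-181,190,116),(598,-181,60,116),(598,-181,10,116))
E
```

```text
t 40.53 q [ 0.59  0.01  1.63 -0.    1.49 -1.01] p [501.7 366.4 158.1] z [ 0.01  0.   -1.  ] y [-0.03  1.    0.  ] F [0.7 0.4 2.1] g 0.139
[0.13, -2.91, -0.8] [0.0, 0.6, -13.1]
[-1.41, -9.21, -0.8] [-0.0, 0.6, -23.1]
[-1.75, -13.75, -0.8] [-0.0, 0.6, -24.1]
[-1.92, -13.76, 2.45] [-0.0, 0.6, -24.1]
[-1.91, -13.76, 3.7] [-0.0, 0.6, -24.1]
```

View pics/w23.png

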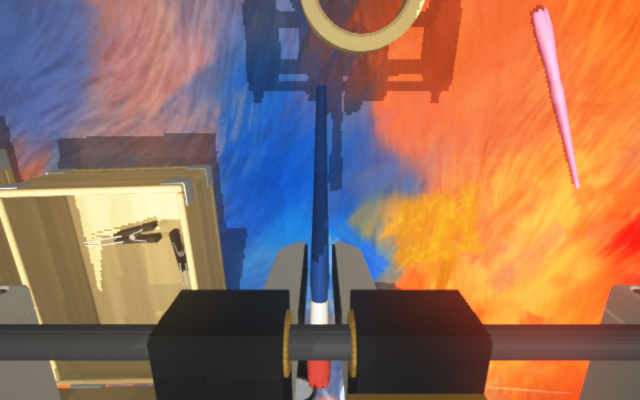

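>>> apply_moves(claw=[0,0,0,0,0,0,0,0,0,0,0,0,0,0,0,0,0,0,0,0], translation=[[0.05,-0.5,-0.6],[0.1,-1.3,-0.8],[0.1,-2.1,-0.8],[0.1,-2.9,-0.8],[-0.1,-3.8,-0.8],[-0.3,-4.7,-0.8],[-0.5,-5.6,-0.8],[-0.7,-6.5,-0.8],[-0.9,-7.4,-0.8],[-1.1,-8.3,-0.8],[-1.4,-9.2,-0.8],[-1.5,-10.1,-0.8],[-1.55,-11,-0.8],[-1.6,-11.9,-0.8],[-1.65,-12.8,-0.8],[-1.75,-13.65,-0.8],[-1.75,-13.65,-0.8],[-1.75,-13.65,-0.8],[-1.75,-13.65,-0.8],[-1.75,-13.65,-0.8]], delta_rot=[[0,0.5,-3],[0,0.5,-6],[0,0.5,-10],[0,0.5,-13],[0,0.5,-15],[0,0.5,-17],[0,0.5,-19],[0,0.5,-20],[0,0.5,-21],[0,0.5,-22],[0,0.5,-23],[0,0.5,-24],[0,0.5,-24],[0,0.5,-24],[0,0.5,-24],[0,0.5,-24],[0,0.5,-24],[0,0.5,-24],[0,0.5,-24],[0,0.5,-24]])

```text
time: 42.2
tcp_pos: [589.7, -176.0, 190.2]
tool_rot: [-0.706, 3.06, -0.001]
wrist_force: [-0.5, -0.9, -0.0]
grip_width: 0.134
```

```bash
python3 - <<'E'
from plan import *
p,d=bot.grab_frame("wrist"); cv2.imwrite("pics/w24.png",p[:,:,::-1])
go((592,-178,120,116),(597,-178,60,116),(597,-178,11,116))
E
```

```text
t 42.25 q [-0.33 -0.01  1.6   0.    1.55 -2.36] p [ 589.7 -175.9  190.3] z [ 0. -0. -1.] y [-0.44  0.9  -0.  ] F [ 0.3 -0.1 -0.3] g 0.136
[-0.03, -0.07, 1.76] [-0.0, 0.1, -0.0]
[-0.14, -0.12, 3.26] [-0.0, 0.1, -0.0]
[-0.14, -0.12, 4.48] [-0.0, 0.1, -0.0]
```

View pics/w24.png

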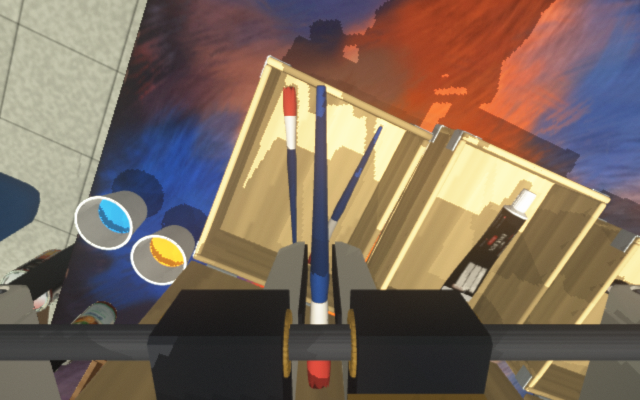

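>>> apply_moves(claw=[0,0,0,0,0,0,0,0,0,0], translation=[[-0.02,-0.04,0.8],[-0.03,-0.07,1.7],[-0.08,-0.1,2.4],[-0.12,-0.12,3],[-0.14,-0.12,3.5],[-0.14,-0.12,3.9],[-0.14,-0.12,4.2],[-0.14,-0.12,4.4],[-0.14,-0.12,4.48],[-0.14,-0.12,4.48]], delta_rot=[[0,0,0],[0,0,0],[0,0,0],[0,0,0],[0,0,0],[0,0,0],[0,0,0],[0,0,0],[0,0,0],[0,0,0]])

```text
time: 43.08
tcp_pos: [597.1, -177.5, 11.0]
tool_rot: [-0.707, 3.06, -0.001]
wrist_force: [0.8, -0.0, 0.1]
grip_width: 0.139
```

```bash
python3 - <<'E'
from plan import *
p,d=bot.grab_frame("wrist"); cv2.imwrite("pics/w25.png",p[:,:,::-1])
st()
E
```

```text
t 43.13 q [-0.33  0.12  1.76  0.    1.26 -2.35] p [ 597.4 -177.7   11.7] z [ 0. -0. -1.] y [-0.44  0.9  -0.  ] F [ 0.2 -0.  -0.5] g 0.143
```

View pics/w25.png

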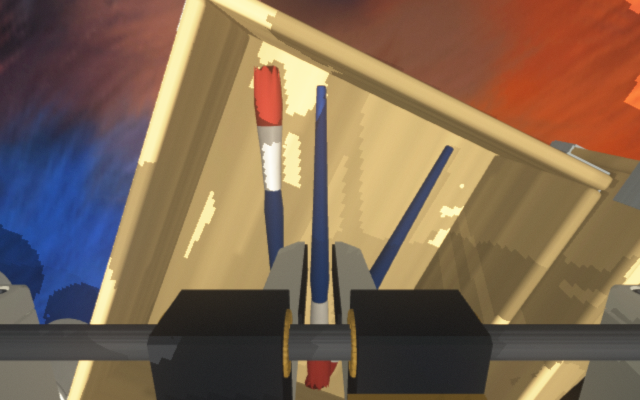

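>>> apply_moves(claw=[0.28,0.28,0.28,0.28,0.28,0.28,0.28,0.28,0.28,0.28,0.28,0.28,0.28,0.28], translation=[[0,0,0],[0,0,0],[0,0,0],[0,0,0],[0,0,0],[0,0,-0.6],[0,0,-1.4],[0,0,-2.3],[0,0,-3.2],[0,0,-4.2],[0,0,-5],[0,0,-5.5],[0,0,-5.5],[0,0,-5.5]], delta_rot=[[0,0,0],[0,0,0],[0,0,0],[0,0,0],[0,0,0],[0,0,0],[0,0,0],[0,0,0],[0,0,0],[0,0,0],[0,0,0],[0,0,0],[0,0,0],[0,0,0]])

```text
time: 44.3
tcp_pos: [597.2, -177.7, 232.6]
tool_rot: [-0.706, 3.058, -0.003]
wrist_force: [0.2, -0.1, -0.5]
grip_width: 0.285
```

```bash
python3 - <<'E'
from plan import *
p,d=bot.grab_frame("wrist"); cv2.imwrite("pics/w26.png",p[:,:,::-1])
p,d=bot.grab_frame("scene"); cv2.imwrite("pics/s3.png",p[100:350,200:600,::-1].repeat(2,0).repeat(2,1))
s=st()
def P(x,y,z,t): return (np.array([x,y,z],float),tiltR(0,np.radians(t)))
rows([P(560,-100,400,0),P(600,60,400,0)],s)
E
```

```text
t 44.4 q [-0.33 -0.    1.53  0.    1.62 -2.35] p [ 596.6 -177.5  230.2] z [ 0.  0. -1.] y [-0.44  0.9  -0.  ] F [ 0.7  0.7 -1.2] g 0.28
[-0.03, 2.14, -4.24] [0.0, 0.0, 26.0]
[-2.68, 5.3, -4.24] [0.0, 0.0, 26.0]
```

View pics/w26.png

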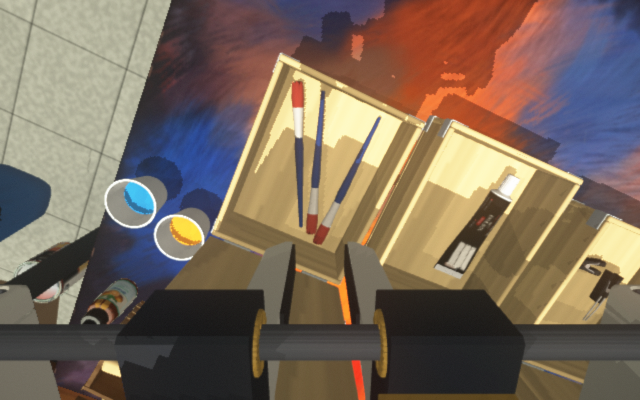

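View pics/s3.png

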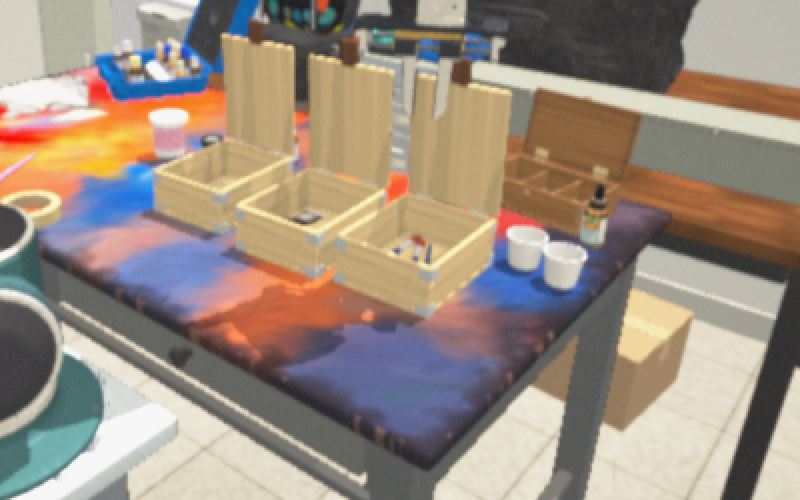

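```bash
cat >> h.py <<'E'
def pushpose(b,th,r=185,off=4,tip=12,hw=9,tilt=0):
    B=BOX[b]; f=np.array([np.cos(B["yaw"]),np.sin(B["yaw"]),0]); k=np.array([0,0,1.])
    c=B["h"]+r*(-np.cos(th)*f+np.sin(th)*k)+off*(np.sin(th)*f+np.cos(th)*k)
    return c+hw*f-tip*k, tiltR(B["yaw"],tilt)
E
python3 - <<'E'
from h import *
s=st(); Rt=tiltR(BOX["R"]["yaw"],0)
rows([(np.array([600,-182,400.]),Rt),(np.array([725,-182,400.]),Rt),(np.array([725,-182,240.]),Rt)])
print(pushpose("R",np.radians(85))[0],pushpose("R",0)[0])
E
```

```text
t 44.4 q [-0.33 -0.    1.53  0.    1.62 -2.35] p [ 596.6 -177.5  230.2] z [ 0.  0. -1.] y [-0.44  0.9  -0.  ] F [ 0.7  0.7 -1.2] g 0.28
[-0.03, -0.14, -4.24] [0.0, 0.0, 24.7]
[-2.84, -1.51, -4.24] [0.0, 0.0, 24.7]
[-2.84, -1.51, -0.24] [0.0, 0.0, 24.7]
[ 695.66172539 -182.56902539  251.64464212] [ 522.84255602 -186.37013019   71.        ]
```

>>> apply_moves(claw=[0,0,0,0,0,0,0,0,0,0,0,0,0,0,0,0,0,0], translation=[[0,0,-0.8],[0,0,-1.7],[0,-0.1,-2.6],[0,-0.14,-3.5],[0,-0.14,-4.2],[-0.6,-0.4,-4.24],[-1.3,-0.8,-4.24],[-2,-1.1,-4.24],[-2.84,-1.5,-4.24],[-2.84,-1.5,-4.24],[-2.84,-1.5,-4.24],[-2.84,-1.5,-3.4],[-2.84,-1.5,-2.5],[-2.84,-1.5,-1.6],[-2.84,-1.5,-0.8],[-2.84,-1.5,-0.24],[-2.84,-1.5,-0.24],[-2.84,-1.5,-0.24]], delta_rot=[[0,0,5],[0,0,10],[0,0,15],[0,0,20],[0,0,24.7],[0,0,24.7],[0,0,24.7],[0,0,24.7],[0,0,24.7],[0,0,24.7],[0,0,24.7],[0,0,24.7],[0,0,24.7],[0,0,24.7],[0,0,24.7],[0,0,24.7],[0,0,24.7],[0,0,24.7]])

```text
time: 45.9
tcp_pos: [724.0, -181.6, 239.8]
tool_rot: [0.035, -3.14, -0.001]
wrist_force: [-0.0, 0.9, 1.9]
grip_width: 0.008
```

```bash
python3 - <<'E'
from h import *
s=st()
rows([pushpose("R",a) for a in np.radians([85,80,75,70,65,60,55,50,45,40,35,30,25,20,16,12,8,5,2])])
p,d=bot.grab_frame("top"); cv2.imwrite("pics/t4.png",cv2.resize(p[30:275,30:480,::-1],None,fx=1.77,fy=1.77,interpolation=cv2.INTER_CUBIC))
for q in ["tube_1_mid","clip_1_mid","brush_1_mid"]:
    for r in bot.look_for("top",q)[:6]: print(q,round(r["conf"],2),np.round(r["bbox"]))
E
```

```text
t 45.9 q [-0.28  0.27  1.22  0.    1.66 -1.87] p [ 724.  -181.6  239.8] z [-0.  0. -1.] y [-0.02  1.    0.  ] F [-0.   0.9  1.9] g 0.008
[0.71, -0.01, -0.3] [0.0, -0.0, 0.0]
[1.11, -0.01, -0.25] [0.0, -0.0, 0.0]
[1.5, -0.01, -0.17] [0.0, -0.0, 0.0]
[1.89, -0.01, -0.06] [0.0, -0.0, 0.0]
[2.27, -0.01, 0.09] [0.0, -0.0, 0.0]
[2.63, -0.01, 0.27] [0.0, -0.0, 0.0]
[2.98, -0.01, 0.48] [0.0, -0.0, 0.0]
[3.3, -0.01, 0.72] [0.0, -0.0, 0.0]
[3.6, -0.01, 0.98] [0.0, -0.0, 0.0]
[3.88, -0.01, 1.27] [0.0, -0.0, 0.0]
[4.13, -0.01, 1.59] [0.0, -0.0, 0.0]
[4.36, -0.01, 1.92] [0.0, -0.0, 0.0]
[4.55, -0.01, 2.28] [0.0, -0.0, 0.0]
[4.71, -0.01, 2.65] [0.0, -0.0, 0.0]
[4.82, -0.01, 2.95] [0.0, -0.0, 0.0]
[4.9, -0.01, 3.26] [0.0, -0.0, 0.0]
[4.97, -0.01, 3.58] [0.0, -0.0, 0.0]
[5.0, -0.01, 3.82] [0.0, -0.0, 0.0]
[5.02, -0.01, 4.06] [0.0, -0.0, 0.0]
brush_1_mid 0.68 [368. 168.  58.  81.]
brush_1_mid 0.5 [185. 226.  18.  45.]
```

View pics/t4.png

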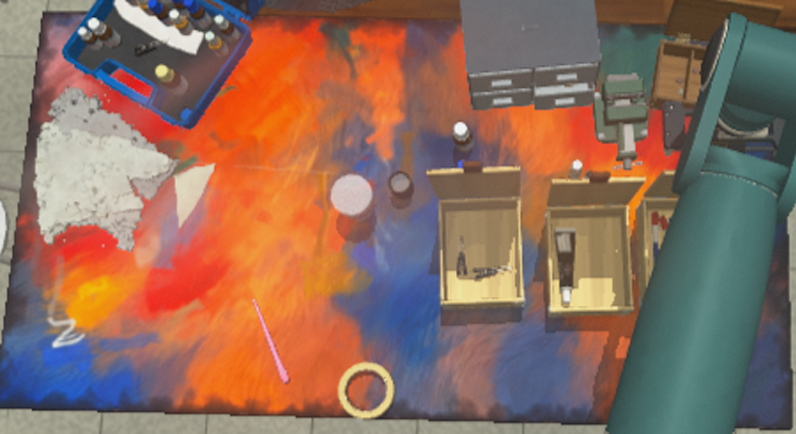

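>>> apply_moves(claw=[0,0,0,0,0,0,0,0,0,0,0,0,0,0,0,0,0,0,0], translation=[[0.35,0,-0.25],[0.71,0,-0.3],[1.11,0,-0.25],[1.5,0,-0.17],[1.89,0,-0.06],[2.27,0,0.09],[2.63,0,0.27],[2.98,0,0.48],[3.3,0,0.72],[3.6,0,0.98],[3.88,0,1.27],[4.13,0,1.59],[4.36,0,1.92],[4.55,0,2.28],[4.71,0,2.65],[4.82,0,2.95],[4.9,0,3.26],[4.97,0,3.58],[4.97,0,3.58]], delta_rot=[[0,0,0],[0,0,0],[0,0,0],[0,0,0],[0,0,0],[0,0,0],[0,0,0],[0,0,0],[0,0,0],[0,0,0],[0,0,0],[0,0,0],[0,0,0],[0,0,0],[0,0,0],[0,0,0],[0,0,0],[0,0,0],[0,0,0]])

```text
time: 47.68
tcp_pos: [526.1, -186.1, 96.3]
tool_rot: [-0.036, 3.14, 0.0]
wrist_force: [-0.4, -0.0, -0.5]
grip_width: 0.004
```

```bash
python3 - <<'E'
from h import *
s=st()
p,d=bot.grab_frame("wrist"); cv2.imwrite("pics/w27.png",p[:,:,::-1])
p,d=bot.grab_frame("scene"); cv2.imwrite("pics/s4.png",p[100:350,200:600,::-1].repeat(2,0).repeat(2,1))
rows([pushpose("R",np.radians(a)) for a in (5,2,0,-1)])
E
```

```text
t 47.68 q [-0.39 -0.09  1.83  0.    1.4  -1.98] p [ 526.1 -186.1   96.3] z [ 0.  0. -1.] y [-0.02  1.    0.  ] F [-0.4 -0.  -0.5] g 0.004
[0.08, 0.0, 0.29] [-0.0, 0.2, 0.0]
[0.1, 0.0, 0.53] [-0.0, 0.2, 0.0]
[0.11, 0.0, 0.69] [-0.0, 0.2, 0.0]
[0.11, 0.0, 0.77] [-0.0, 0.2, 0.0]
```

View pics/w27.png

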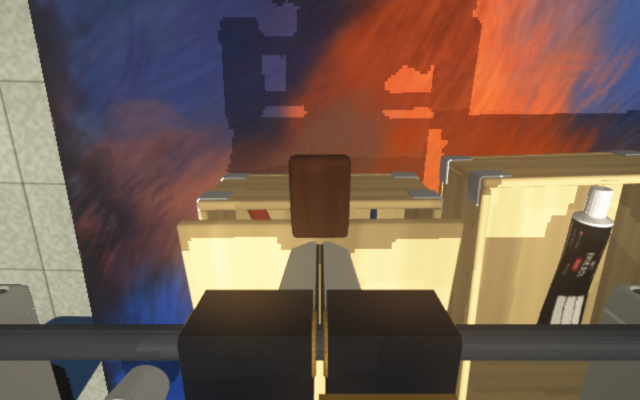

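View pics/s4.png

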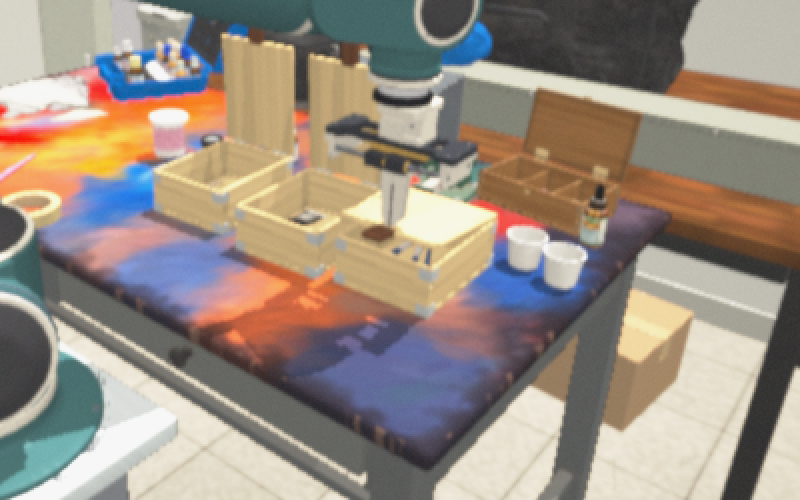

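>>> apply_moves(claw=[0,0,0,0,0,0,0], translation=[[0.06,0,0.2],[0.08,0,0.38],[0.1,0,0.53],[0.11,0,0.63],[0.11,0,0.69],[0.11,0,0.72],[0.11,0,0.72]], delta_rot=[[0,0,0],[0,0,0],[0,0,0],[0,0,0],[0,0,0],[0,0,0],[0,0,0]])

```text
time: 48.37
tcp_pos: [522.9, -186.5, 72.1]
tool_rot: [-0.036, 3.138, -0.001]
wrist_force: [-14.8, 5.8, 26.4]
grip_width: 0.004
```

```bash
cat > lid.py <<'E'
from h import *
def lidheight(b,cam="wrist",fr=None):
    p,d=fr if fr else bot.grab_frame(cam); m=bot.camera_model(cam)
    v,u=np.mgrid[0:400,0:640]
    P=unproj(cam,np.c_[u.ravel(),v.ravel()],depth=d.ravel(),m=m).reshape(400,640,3)
    B=BOX[b]; f=np.array([np.cos(B["yaw"]),np.sin(B["yaw"])]); n=np.array([-f[1],f[0]])
    q=P[...,:2]-B["h"][:2]; a=-(q@f); l=q@n
    for lo,hi,w in((20,60,60),(140,190,60),(200,225,10)):
        k=(a>lo)&(a<hi)&(abs(l)<w)&(d>0)&(P[...,2]>60)&(P[...,2]<150)
        if cam=="wrist" and lo==140: k&=abs(l)>25
        print(b,cam,lo,hi,k.sum(),np.percentile(P[...,2][k],[10,50,90]).round(1) if k.sum() else None)
E
python3 - <<'E'
from lid import *
s=st()
fr=bot.grab_frame("wrist"); cv2.imwrite("pics/w28.png",fr[0][:,:,::-1]); lidheight("R",fr=fr)
E
```

```text
t 48.37 q [-0.39 -0.08  1.86  0.    1.36 -1.98] p [ 522.9 -186.5   72.1] z [ 0. -0. -1.] y [-0.02  1.   -0.  ] F [-14.8   5.8  26.4] g 0.004
R wrist 20 60 0 None
R wrist 140 190 7281 [82.9 83.6 84.3]
R wrist 200 225 1942 [84.8 85.6 86.4]
```

View pics/w28.png

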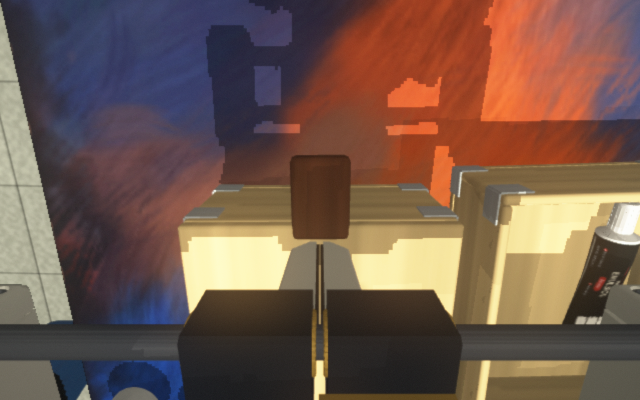

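```bash
python3 - <<'E'
from h import *
Rt=tiltR(BOX["M"]["yaw"],0)
rows([(np.array([540,-170,400.]),Rt),(np.array([706,-2,400.]),Rt),(np.array([706,-2,240.]),Rt)])
E
```

```text
[-0.46, 0.4, -8.2] [-0.0, 0.2, -1.8]
[-4.71, 4.5, -8.19] [-0.0, 0.2, -1.8]
[-4.7, 4.5, -4.19] [-0.0, 0.2, -1.8]
```

>>> apply_moves(claw=[0,0,0,0,0,0,0,0,0,0,0,0,0,0,0,0,0,0,0,0], translation=[[0,0,-0.5],[-0.1,0.1,-1.4],[-0.2,0.1,-2.4],[-0.3,0.2,-3.4],[-0.3,0.3,-4.4],[-0.4,0.3,-5.4],[-0.4,0.4,-6.4],[-0.5,0.4,-7.3],[-0.5,0.4,-8.2],[-1.2,1.1,-8.2],[-1.9,1.8,-8.2],[-2.6,2.5,-8.2],[-3.3,3.1,-8.2],[-4,3.8,-8.2],[-4.7,4.5,-8.2],[-4.7,4.5,-8.2],[-4.7,4.5,-7.4],[-4.7,4.5,-6.5],[-4.7,4.5,-5.6],[-4.7,4.5,-5]], delta_rot=[[0,0,0],[0,0,0],[0,0,0],[0,0,0],[0,0,0],[0,0,0],[0,0,-1],[0,0,-1],[0,0,-1],[0,0,-1],[0,0,-2],[0,0,-2],[0,0,-2],[0,0,-2],[0,0,-2],[0,0,-2],[0,0,-2],[0,0,-2],[0,0,-2],[0,0,-2]])

```text
time: 50.08
tcp_pos: [705.4, -2.0, 268.2]
tool_rot: [0.091, -3.14, 0.001]
wrist_force: [0.3, -0.2, -0.4]
grip_width: 0.004
```

```bash
python3 - <<'E'
from h import *
s=st()
rows([(np.array([706,-2,240.]),tiltR(BOX["M"]["yaw"],0))]+[pushpose("M",a) for a in np.radians([88,85,80,75,70,65,60,55,50,45,40,35,30,25,20,16,12,8,])])
E
```

```text
t 50.08 q [-0.04  0.17  1.28 -0.    1.69 -1.67] p [705.4  -2.  268.2] z [-0. -0. -1.] y [-0.06  1.   -0.  ] F [ 0.3 -0.2 -0.4] g 0.004
[-0.01, 0.0, 0.7] [-0.0, -0.0, 0.2]
[0.5, 0.0, 0.4] [-0.0, -0.0, 0.2]
[0.75, 0.0, 0.41] [-0.0, -0.0, 0.2]
[1.15, 0.0, 0.46] [-0.0, -0.0, 0.2]
[1.54, 0.0, 0.54] [-0.0, -0.0, 0.2]
[1.93, 0.01, 0.65] [-0.0, -0.0, 0.2]
[2.31, 0.01, 0.8] [-0.0, -0.0, 0.2]
[2.67, 0.01, 0.97] [-0.0, -0.0, 0.2]
[3.01, 0.01, 1.18] [-0.0, -0.0, 0.2]
[3.34, 0.01, 1.42] [-0.0, -0.0, 0.2]
[3.64, 0.01, 1.69] [-0.0, -0.0, 0.2]
[3.92, 0.01, 1.98] [-0.0, -0.0, 0.2]
[4.17, 0.01, 2.3] [-0.0, -0.0, 0.2]
[4.4, 0.02, 2.63] [-0.0, -0.0, 0.2]
[4.59, 0.02, 2.98] [-0.0, -0.0, 0.2]
[4.75, 0.02, 3.35] [-0.0, -0.0, 0.2]
[4.86, 0.02, 3.66] [-0.0, -0.0, 0.2]
[4.94, 0.02, 3.97] [-0.0, -0.0, 0.2]
[5.01, 0.02, 4.29] [-0.0, -0.0, 0.2]
```

>>> apply_moves(claw=[0,0,0,0,0,0,0,0,0,0,0,0,0,0,0,0,0,0,0,0], translation=[[0.1,0,0.45],[0.5,0,0.42],[0.75,0,0.41],[1.15,0,0.46],[1.54,0,0.54],[1.93,0,0.65],[2.31,0,0.8],[2.67,0,0.97],[3.01,0,1.18],[3.34,0,1.42],[3.64,0,1.69],[3.92,0,1.98],[4.17,0,2.3],[4.4,0.02,2.63],[4.59,0.02,2.98],[4.75,0.02,3.35],[4.86,0.02,3.66],[4.94,0.02,3.97],[5.01,0.02,4.29],[5.01,0.02,4.29]], delta_rot=[[0,0,0],[0,0,0],[0,0,0],[0,0,0],[0,0,0],[0,0,0],[0,0,0],[0,0,0],[0,0,0],[0,0,0],[0,0,0],[0,0,0],[0,0,0],[0,0,0],[0,0,0],[0,0,0],[0,0,0],[0,0,0],[0,0,0],[0,0,0]])

```text
time: 51.75
tcp_pos: [504.3, -12.9, 94.2]
tool_rot: [0.091, -3.138, 0.001]
wrist_force: [-0.7, 0.6, -0.9]
grip_width: 0.003
```

```bash
python3 - <<'E'
from lid import *
s=st()
fr=bot.grab_frame("wrist"); cv2.imwrite("pics/w29.png",fr[0][:,:,::-1]);lidheight("M",fr=fr)
rows([pushpose("M",np.radians(a)) for a in (5,2,0,-1)])
E
```

```text
t 51.75 q [-0.08 -0.21  1.94 -0.    1.41 -1.7 ] p [504.3 -12.9  94.2] z [-0. -0. -1.] y [-0.06  1.   -0.  ] F [-0.7  0.6 -0.9] g 0.003
M wrist 20 60 0 None
M wrist 140 190 7958 [102.7 104.7 106.5]
M wrist 200 225 1966 [110.1 111.4 112.7]
[0.02, -0.0, 0.21] [-0.0, -0.1, 0.2]
[0.04, -0.0, 0.45] [-0.0, -0.1, 0.2]
[0.04, -0.0, 0.61] [-0.0, -0.1, 0.2]
[0.05, -0.0, 0.7] [-0.0, -0.1, 0.2]
```

View pics/w29.png

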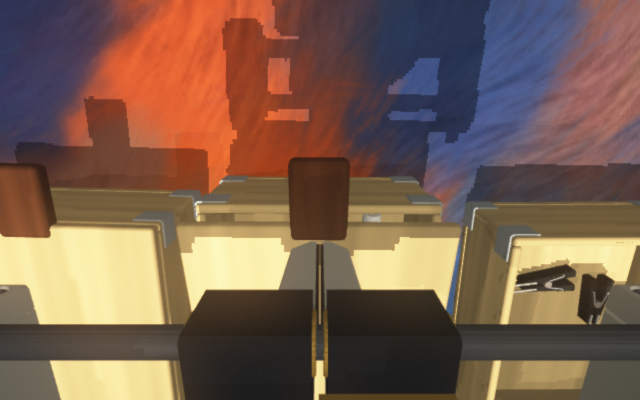

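>>> apply_moves(claw=[0,0,0,0,0,0,0], translation=[[0.02,0,0.2],[0.03,0,0.35],[0.04,0,0.48],[0.04,0,0.57],[0.04,0,0.61],[0.04,0,0.64],[0.04,0,0.64]], delta_rot=[[0,0,0],[0,0,0],[0,0,0],[0,0,0],[0,0,0],[0,0,0],[0,0,0]])

```text
time: 52.38
tcp_pos: [503.3, -13.0, 72.1]
tool_rot: [0.091, -3.139, 0.001]
wrist_force: [-15.0, 0.2, 25.5]
grip_width: 0.003
```

```bash
python3 - <<'E'
from lid import *
s=st()
lidheight("M")
Rt=tiltR(BOX["L"]["yaw"],0)
rows([(np.array([520,5,400.]),Rt),(np.array([716,197,400.]),Rt),(np.array([716,197,255.]),Rt)])
E
```

```text
t 52.38 q [-0.08 -0.19  1.96 -0.    1.37 -1.7 ] p [503.3 -13.   72.1] z [-0. -0. -1.] y [-0.06  1.   -0.  ] F [-15.    0.2  25.5] g 0.003
M wrist 20 60 0 None
M wrist 140 190 7359 [82.9 83.6 84.4]
M wrist 200 225 1967 [84.8 85.6 86.4]
[-0.43, 0.42, -8.2] [-0.0, -0.1, -0.3]
[-5.6, 4.93, -8.21] [-0.0, -0.1, -0.3]
[-5.6, 4.93, -4.58] [-0.0, -0.1, -0.3]
```

>>> apply_moves(claw=[0,0,0,0,0,0,0,0,0,0,0,0,0,0,0,0,0,0,0,0], translation=[[0,0,-0.5],[-0.1,0.1,-1.4],[-0.2,0.1,-2.4],[-0.3,0.2,-3.4],[-0.3,0.3,-4.4],[-0.4,0.3,-5.4],[-0.4,0.4,-6.4],[-0.4,0.4,-7.3],[-0.4,0.4,-8.2],[-1.1,1,-8.2],[-1.8,1.6,-8.2],[-2.5,2.2,-8.2],[-3.2,2.8,-8.2],[-3.9,3.4,-8.2],[-4.6,4,-8.2],[-5.2,4.5,-8.2],[-5.8,4.93,-8.2],[-5.8,4.93,-7.8],[-5.8,4.93,-6.9],[-5.8,4.93,-6]], delta_rot=[[0,0,0],[0,0,0],[0,0,0],[0,0,0],[0,0,0],[0,0,0],[0,0,0],[0,0,0],[0,0,0],[0,0,0],[0,0,0],[0,0,0],[0,0,0],[0,0,0],[0,0,0],[0,0,0],[0,0,0],[0,0,0],[0,0,0],[0,0,0]])

```text
time: 54.1
tcp_pos: [724.7, 198.0, 310.6]
tool_rot: [-0.092, 3.14, -0.0]
wrist_force: [0.6, -0.7, 0.2]
grip_width: 0.005
```

```bash
python3 - <<'E'
from h import *
s=st()
fr=bot.grab_frame("wrist"); cv2.imwrite("pics/w30.png",fr[0][:,:,::-1])
rows([(np.array([724,197,250.]),tiltR(BOX["L"]["yaw"],0))]+[pushpose("L",a) for a in np.radians([92,88,85,80,75,70,65,60,55,50,45,40,35,30,25,20,16,12,8,])])
E
```

```text
t 54.1 q [ 0.23  0.28  1.09 -0.    1.77 -1.4 ] p [724.7 198.  310.6] z [ 0. -0. -1.] y [-0.06  1.   -0.  ] F [ 0.6 -0.7  0.2] g 0.005
[-0.03, -0.01, 1.27] [-0.1, -0.6, -0.3]
[0.38, 0.01, 1.24] [-0.1, -0.6, -0.3]
[0.7, 0.01, 1.23] [-0.1, -0.6, -0.3]
[0.94, 0.01, 1.24] [-0.1, -0.6, -0.3]
[1.35, 0.01, 1.29] [-0.1, -0.6, -0.3]
[1.74, 0.0, 1.37] [-0.1, -0.6, -0.3]
[2.13, 0.0, 1.49] [-0.1, -0.6, -0.3]
[2.5, 0.0, 1.64] [-0.1, -0.6, -0.3]
[2.86, 0.0, 1.82] [-0.1, -0.6, -0.3]
[3.2, -0.0, 2.04] [-0.1, -0.6, -0.3]
[3.53, -0.0, 2.28] [-0.1, -0.6, -0.3]
[3.83, -0.0, 2.55] [-0.1, -0.6, -0.3]
[4.1, -0.0, 2.84] [-0.1, -0.6, -0.3]
[4.35, -0.0, 3.16] [-0.1, -0.6, -0.3]
[4.57, -0.0, 3.5] [-0.1, -0.6, -0.3]
[4.76, -0.0, 3.85] [-0.1, -0.6, -0.3]
[4.92, -0.0, 4.22] [-0.1, -0.6, -0.3]
[5.03, -0.0, 4.53] [-0.1, -0.6, -0.3]
[5.11, -0.0, 4.84] [-0.1, -0.6, -0.3]
[5.17, -0.0, 5.16] [-0.1, -0.6, -0.3]
```

View pics/w30.png

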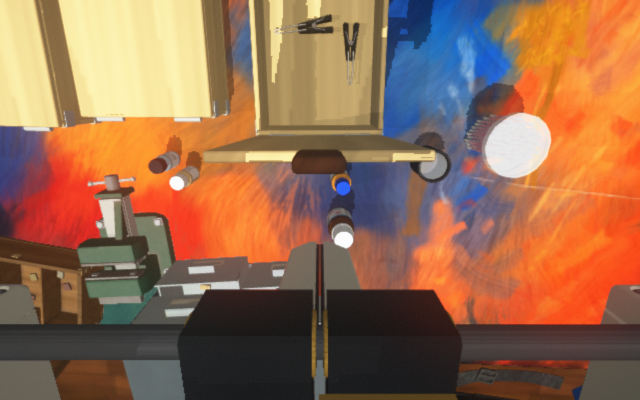

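>>> apply_moves(claw=[0,0,0,0,0,0,0,0,0,0,0,0,0,0,0,0,0,0,0,0], translation=[[0,0,0.7],[0,0,1.24],[0.38,0,1.24],[0.7,0,1.23],[1.1,0,1.26],[1.5,0,1.32],[1.9,0,1.42],[2.3,0,1.56],[2.68,0,1.73],[3.03,0,1.93],[3.36,0,2.16],[3.68,0,2.41],[3.97,0,2.7],[4.22,0,3],[4.46,0,3.33],[4.66,0,3.68],[4.84,0,4.04],[5,0,4.4],[5.1,0,4.8],[5.17,0,5.16]], delta_rot=[[0,0,0],[0,0,0],[0,0,0],[0,0,0],[0,0,0],[0,0,0],[0,0,0],[0,0,0],[0,0,0],[0,0,0],[0,0,0],[0,0,0],[0,0,0],[0,0,0],[0,0,0],[0,0,0],[0,0,0],[0,0,0],[0,0,0],[0,0,0]])

```text
time: 55.82
tcp_pos: [514.7, 185.0, 97.0]
tool_rot: [0.091, -3.131, 0.003]
wrist_force: [-0.3, 0.4, 0.6]
grip_width: 0.007
```

```bash
python3 - <<'E'
from lid import *
s=st()
lidheight("L")
rows([pushpose("L",np.radians(a)) for a in (5,2,0,-1)])
E
```

```text
t 55.82 q [ 0.3  -0.11  1.84  0.    1.41 -1.33] p [514.7 185.   97. ] z [-0.01 -0.   -1.  ] y [-0.06  1.   -0.  ] F [-0.3  0.4  0.6] g 0.007
L wrist 20 60 0 None
L wrist 140 190 7605 [101.6 103.9 105.9]
L wrist 200 225 1973 [109.9 111.5 113. ]
[0.0, -0.0, 0.17] [-0.1, -0.7, -0.3]
[0.02, -0.0, 0.41] [-0.1, -0.7, -0.3]
[0.03, -0.0, 0.57] [-0.1, -0.7, -0.3]
[0.03, -0.0, 0.65] [-0.1, -0.7, -0.3]
```

>>> apply_moves(claw=[0,0,0,0,0,0,0], translation=[[0.01,0,0.15],[0.02,0,0.3],[0.02,0,0.42],[0.03,0,0.52],[0.03,0,0.57],[0.03,0,0.6],[0.03,0,0.6]], delta_rot=[[0,-0.6,0],[0,-0.6,0],[0,-0.6,0],[0,-0.6,0],[0,-0.6,0],[0,-0.6,0],[0,-0.6,0]])

```text
time: 56.45
tcp_pos: [512.5, 184.7, 72.1]
tool_rot: [0.091, -3.139, 0.004]
wrist_force: [-10.7, -4.0, 21.4]
grip_width: 0.008
```

```bash
python3 - <<'E'
from lid import *
s=st()
lidheight("L")
Rt=tiltR(0,0)
rows([(np.array([514,186,200.]),Rt),(np.array([400,350,350.]),Rt),(np.array([206,500,350.]),Rt)])
E
```

```text
t 56.45 q [ 0.3  -0.1   1.88 -0.    1.36 -1.33] p [512.5 184.7  72.1] z [-0. -0. -1.] y [-0.06  1.   -0.  ] F [-10.7  -4.   21.4] g 0.008
L wrist 20 60 0 None
L wrist 140 190 7347 [82.9 83.7 84.4]
L wrist 200 225 1940 [84.9 85.6 86.4]
[-0.04, 0.02, -3.2] [-0.1, -0.0, 3.3]
[2.57, 4.27, -6.95] [-0.1, -0.0, 3.3]
[7.2, 8.3, -6.96] [-0.1, -0.0, 3.3]
```

Shut. Retreat up and to the left, clear of everything, then verify with the top camera.

>>> apply_moves(claw=[0,0,0,0,0,0,0,0,0,0,0,0,0,0,0,0,0,0,0,0], translation=[[0,0,-0.6],[0,0,-1.5],[0,0,-2.4],[0,0,-3.2],[0,0,-4],[0.2,0.3,-4.8],[0.6,0.9,-5.6],[1.1,1.7,-6.3],[1.6,2.6,-6.9],[2.1,3.4,-6.95],[2.6,4.2,-6.95],[3.3,4.8,-6.95],[4,5.4,-6.95],[4.7,6,-6.95],[5.4,6.6,-6.95],[6.1,7.3,-6.95],[6.8,8,-6.95],[7.2,8.3,-6.95],[7.2,8.3,-6.95],[7.2,8.3,-6.95]], delta_rot=[[0,0,0],[0,0,0],[0,0,0],[0,0,0],[0,0,0],[0,0,0],[0,0,-5],[0,0,-10],[0,0,-15],[0,0,-20],[0,0,-20],[0,0,-20],[0,0,-20],[0,0,-20],[0,0,-20],[0,0,-20],[0,0,-20],[0,0,-20],[0,0,-20],[0,0,-20]])

```text
time: 58.17
tcp_pos: [205.2, 500.5, 349.6]
tool_rot: [0.638, -3.075, 0.004]
wrist_force: [-0.1, -0.7, -0.1]
grip_width: 0.005
```

```bash
python3 - <<'E'
from lid import *
s=st()
fr=bot.grab_frame("top"); p=fr[0]; cv2.imwrite("pics/t5.png",cv2.resize(p[30:275,30:480,::-1],None,fx=1.77,fy=1.77,interpolation=cv2.INTER_CUBIC))
for b in "LMR": lidheight(b,"top",fr)
for q in ["swab_tub","masking_tape","loupe","tube_1_mid","clip_1_mid","brush_1_mid"]:
    for r in bot.look_for("top",q)[:3]: print(q,round(r["conf"],2),np.round(r["bbox"]))
fr=bot.grab_frame("scene"); cv2.imwrite("pics/s5.png",fr[0][100:350,200:600,::-1].repeat(2,0).repeat(2,1))
E
```

```text
t 58.17 q [ 1.13 -0.18  1.5  -0.    1.82 -0.85] p [205.2 500.5 349.6] z [-0. -0. -1.] y [-0.4   0.92 -0.  ] F [-0.1 -0.7 -0.1] g 0.005
L top 20 60 445 [80.  83.6 87.5]
L top 140 190 585 [80.3 84.  87.4]
L top 200 225 50 [82.9 85.  87.5]
M top 20 60 448 [80.3 84.1 87.8]
M top 140 190 587 [80.6 84.1 87.7]
M top 200 225 45 [83.8 85.9 89.9]
R top 20 60 452 [80.3 83.8 87.4]
R top 140 190 583 [80.5 83.9 87.5]
R top 200 225 48 [82.9 85.8 90.8]
swab_tub 0.56 [227. 140.  25.  32.]
masking_tape 0.7 [237. 250.  30.  28.]
masking_tape 0.17 [301. 177.  46.  76.]
loupe 0.7 [254. 135.  13.  13.]
loupe 0.19 [419. 175.  49.  72.]
brush_1_mid 0.65 [184. 226.  20.  46.]
```

View pics/t5.png

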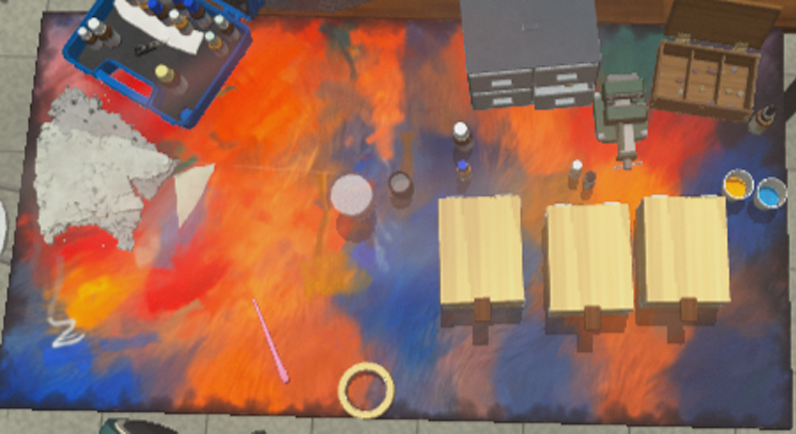

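View pics/s5.png

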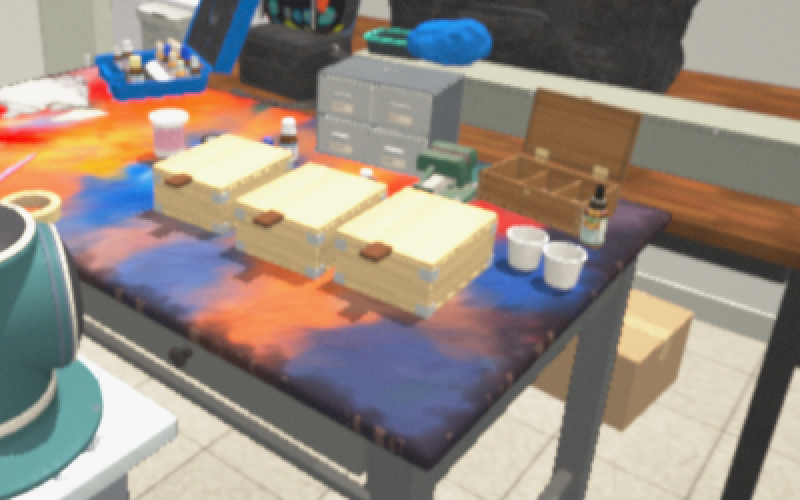

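```bash
python3 -c "
from station import bot
print(bot.finish_job())"
```

```text
the job is handed in; nothing more can be done
None
```

I opened all three lids to nearly upright and sorted everything loose into the right boxes. I then shut all three lids and handed the job in at about 58 s of the 210 s.

- **Box contents:** the left box held the clip, the middle box the tube and the right box the brush. I put the one loose clip in the left box and both blue brushes in the right box. I saw no loose tube or second clip, so the middle box was only opened and shut. The pink look-alike brush stayed where it was.
- **Last checks:** after pressing, each lid measured flat from front to back at its starting height of about 84 mm. Before shutting, pictures showed two clips in the left box, the tube in the middle one and three brushes in the right one. In the top picture the tub, tape and magnifier were where they started, within a few pixels, nothing else was loose, and the arm was touching nothing.
- **What went wrong on the way:**
  - **Fingertip position:** the fingertips turned out to be about 12 mm behind the reported tool point, not 17 mm ahead of it. This cost one slipped grip on the middle lid's tab and one empty grasp at the first brush. I corrected the depth and repeated both.
  - **Joint limits:** letting go of the left lid took two joints right to the edge of their range, with a brief wrist force of about 65 N that cleared on the next reading. The limits are 120 N at the wrist and 40 N for the gripper's body. I took the spike for arm motion, not contact, but did not confirm that.

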